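# Start the crank bolt in its threaded boss

## Robot

A 7-joint arm with a two-finger parallel gripper is mounted at the origin on the work surface; the furniture and walls round the work are solid. World frame = base frame: x ahead of the robot, y to its left, z up, the work surface at z = 0. Lengths are in m, angles in degrees, forces in N, time in s.
With the tool pointing down it reaches from about 0.425 to 0.875 m from the base axis. Payload 4.7 kg.
Tool frame: the origin (TCP) lies at the very end of the fingers, on their centre line; the grasp point (between the pads) lies 19 mm behind it; z points along the fingers, y is the direction in which the jaws open and shut (so a half turn about z gives the same grasp; the last joint's range is limited). The gripper opens to 87 mm and grips with 3 to 60 N. Pads are 19 mm wide; open, the fingers measure 117 mm over their backs; the gripper's body (75 mm by 190 mm) begins 51 mm behind the grasp point.
Start: joints at [73.058, 18.392, -4.016, 83.108, 1.295, 78.541, -3.26], TCP at [0.198, -0.619, 0.19] pointing down, gripper open.
Joint ranges: [-163.93, 163.93], [-17.29, 119.83], [-79.2, 71.16], [3.27, 140.29], [-89.18, 269.18], [5.43, 117.66], [-154.24, 154.24]. Speed limits (degrees/s): [147.25, 147.25, 180, 180, 180, 180, 180].

## Interface

Orientations are given as [roll, pitch, yaw] about the fixed x, y, z axes, in that order (R = Rz(yaw) Ry(pitch) Rx(roll)).
In Python, from cell import sensors, imaging, ticket gives the robot as it stands.
- The arm moves only by the tool carry_out, never from a script. Its argument "plan" is a list of rows, each an object of numbers: "fingers": the closure, from -1 (fully open) to 1 (shut); "dx", "dy", "dz": the shift along the tool's x, y, z normalised to -1 to 1, where 1 is 0.03 m; "rx", "ry", "rz": the turn, a rotation vector about the tool's x, y, z normalised to -1 to 1, where 1 is 10 degrees. A call has 1 to 12 rows; each row shifts and turns the commanded pose from where the row before left it, along the tool's axes as they then stand; what a row does not reach is not made up. A row lasts 1/8 s, in which the tool goes at most 62.5 mm and 10.7 degrees, less where a joint would pass 70% of its speed; a pose out of reach is approached as far as the arm can. A call with a number of a shift or a turn outside -1 to 1 is refused whole. A call with a gripper value outside its range is refused whole. The fingers move at their own pace and stop on an object; "force" is the grip in N (left out, the last holds). Time passes only in rows, so rows that do not move let the fingers close. It gives the time, the measured TCP pose, the force and the opening at its end, in the units of the state.
- sensors.get_obs(): the state, without advancing time (a new reading comes with each control period).
- imaging.read_camera(name): name is "scene" or "side" or "wrist"; returns a dict with "color" (400x640x3 uint8, red, green, blue), "mtx" (3x3 intrinsics, pixels), "extrinsics" (4x4, takes a point from world to camera coordinates); the wrist camera has in their place "tool_from_camera" (4x4, takes a point from camera to tool coordinates, whose origin is the TCP and whose axes are the flange's). Camera axes: x right, y down, z forward; pixel columns grow to the right and rows downward; lengths in m; the calibration is good to about 2 mm. The wrist camera is an equidistant fisheye: a pixel r from the principal point sees the ray r / f radians off the axis. A picture is of the moment at which its call begins: read the wrist's pose just before it. There is no depth.
- ticket.sign_off(): hands the job in, once; it reports no verdict.
The state is a dict: "time_s": time; "qpos": joint angles; "joint_velocities": joint speeds; "effort": joint torques, N m; "tool_pos": TCP position; "tool_rot": TCP orientation; "force": force on the tool from outside, world axes, zero at the start; "wrist_torque": the same for the moment, N m; "grip_width": finger opening in m.
Only numpy, scipy, OpenCV 4.12 (cv2) and the standard library are available. Lean on these libraries where they do the work, as an engineer would, in place of code of your own. Each camera call takes 0.05 s, during which the arm holds its last target.

## Task

The white glue bottle with the blue nozzle stands in the way of the crank bolt: stand it upright on the green glass plate and let go of it, leaving the other things on the desk where they are. Then start the bolt without crossing its thread: turn the crank backward (anticlockwise seen from above) until the bolt drops into the thread, without holding it up, and then forward (clockwise) one full turn. Finish while still gripping the crank's red knob there; do not let go of it.

Things in the scene. Friction and masses are not known exactly. Their poses are not given: they have to be found in the camera images.
- bottle: the whole white glue bottle with a blue nozzle, loose, 0.12 kg, standing beside the nut plate within the swing of the crank; origin at the centre of its underside, z along the bottle
- bottle_center (a point): centre of the glue bottle, half-way up (70.5 mm above its foot). The body is a cylinder 48 mm in diameter up to 84 mm above the foot; above that a 24 mm neck to 104 mm and a thin nozzle to 141 mm. Grip the body from above, best 55 to 70 mm above the foot
- glass_plate: green glass plate lying fixed on the desk, where the bottle goes: 90 mm along its x, 150 mm along its y, 8 mm thick; origin at the centre of its underside
- bolt_axis (a point): point on the vertical axis of the bolt at the top rim of the threaded boss, which is an aluminium tube 54 mm in diameter whose rim is 50 mm above the desk, on a steel plate 80 x 72 x 10 mm; all fixed. The point turns with the boss: its x axis points to the yellow mark on the rim, where the thread starts
- knob: the red revolving knob of the crank, a cylinder 16 mm in diameter and 40 mm tall, axis vertical; origin at the centre of its underside. It spins freely on its pin, so a hand that grips it can carry it round a circle without turning
- knob_center (a point): centre of the red knob, half-way up, 42 mm from the bolt axis. At the start it is 100 mm above the desk and the knob's underside is 1.5 mm above the crank arm (10 mm thick, 18 mm wide, from the hub to 9 mm beyond the knob's axis); both sink with the bolt. The hub at the axis rises 5 mm above the arm
- bolt_turn (a joint): angle of the bolt, rad, growing forward (clockwise from above); 0 = crank arm over the yellow mark. It starts at 0.5 to 1.8 with the bolt resting on top of the thread; turned forward from there it jams at 2.45. Turned backward it falls into the thread at about -0.1 to -0.2, and a stop ends the backward turn at about -0.52. From there it screws forward freely (0.05 N m of friction) past one full turn, to 7.2
- bolt_depth (a joint): how far the bolt has sunk, m, growing downward: 0 to 0.001 on top of the thread, about 0.008 once it has dropped, then 0.008 deeper for each turn forward. The bolt and crank (0.5 kg) sink by their own weight only: a firmly gripped knob cannot fall, a knob that is pushed from the side or held loosely can
- eyelet_press: tall green hand press, fixed, always in the same place, an obstacle: its wooden base (115 x 200 mm, 24 mm high) reaches close to the nut plate, and its upright body and ram stand within about 70 mm of the point (0.57, 0.18), up to 300 mm above the desk, with its lever rising behind to 444 mm: pass in front of it; origin at the centre of its underside
- red_spool: reel of red thread, 51 x 77 x 52 mm, loose; must not be disturbed; origin at the centre of its underside
- sanding_block: brown cork sanding block, 41 x 76 x 25 mm, loose; must not be disturbed; origin at the centre of its underside
- tape_roll: roll of tape, 90 mm in diameter, 18 mm high, loose; must not be disturbed; origin at the centre of its underside
- tin_wax: metal wax tin, 70 mm in diameter, 36 mm high, loose; must not be disturbed; origin at the centre of its underside
There are look-alikes about, which are no part of the job. Several things look just like the bottle: the one meant starts farthest to the robot's right.

How it is judged (in metres and radians):
On the way, in this order (a step that is already met when the one before it is completed fails the run):
1. the glue bottle stands upright on the glass plate, let go (x of bottle_center in the frame of glass_plate between -0.043 and 0.043 m and y of bottle_center in the frame of glass_plate between -0.073 and 0.073 m and angle between bottle_center's own z axis and vertical below 0.1 rad and z of bottle_center in the frame of glass_plate between 0.074 and 0.083 m and contact force between the fingers and bottle below 0.1 N), for 0.3 s.
2. turned backward, the bolt has dropped into the thread (value of joint bolt_depth above 0.005 m and value of joint bolt_turn below 0.15 rad), for 0.1 s.
At the end, for the whole second after the job is handed in: The bottle stands upright, untouched, with its axis within the glass plate's edges; the bolt is in the thread one turn on from its drop (bolt_turn 5.4 to 6.6 rad, bolt_depth over 13.5 mm); the fingers grip the red knob (over 1.5 N, within 25 mm of its centre) (all of step 1 and value of joint bolt_turn between 5.4 and 6.6 rad and value of joint bolt_depth above 0.0135 m and contact force between the fingers and knob above 1.5 N and distance between the grasp point and knob_center below 0.025 m); the arm keeps its last pose, push and grip.
It fails at once if the bolt was forced forward while still on top of the thread (bolt_turn over 2.35 rad) (value of joint bolt_turn above 2.35 rad and value of joint bolt_depth below 0.004 m).
It fails at once if the glue bottle was knocked over (tilted more than 0.5 rad) (angle between bottle_center's own z axis and vertical above 0.5 rad).
It fails at once if another loose thing was pushed more than 30 mm (distance of any of red_spool, sanding_block, tape_roll, tin_wax from where it was at the start of the episode above 0.03 m).
It also fails if it takes over 72 s, if anything falls off the work surface, if the arm or the gripper's body presses on something with over 40 N, if the wrist force passes 120 N, or if a joint passes its speed limit or range.

## Working session

There is one attempt and no reset: what is moved stays moved. The work goes in short steps, Python scripts to look and compute and a tool call to move; the robot and the scene stay as the last step left them, time stands still between calls to the robot, and variables do not carry over. Pictures are saved under pics/ and viewed, and the job is handed in when it is done.

Besides the shell and the picture viewer there is one more tool, called after "Request:" as a command line: name --argument value ..., lists and objects as JSON in quotes. carry_out: Moves the arm, as the interface text tells. Scaled input: -1 to 1 covers 0.03 m each way for a shift and 10 degrees each way for a turn. Its arguments: {"type":"object","properties":{"plan":{"type":"array"},"force":{"type":"number"}},"required":["plan"]}

```bash
ls; mkdir -p pics
cat > h.py <<'E'
import numpy as np, cv2
from cell import sensors, imaging, ticket
from scipy.spatial.transform import Rotation as R
def snap(n,f):
    d=imaging.read_camera(n); cv2.imwrite('pics/'+f,d['color'][:,:,::-1]); np.savez('pics/'+f+'.npz',**{k:v for k,v in d.items()}); return d
def ray(f,u,v,z):
    d=np.load('pics/'+f+'.npz'); K=d['mtx'];E=d['extrinsics'];r=np.linalg.inv(K)@[u,v,1]
    c=-E[:3,:3].T@E[:3,3]; w=E[:3,:3].T@r; return c+w*(z-c[2])/w[2]
def proj(f,p):
    d=np.load('pics/'+f+'.npz'); q=d['extrinsics'][:3,:3]@np.array(p)+d['extrinsics'][:3,3]; q=d['mtx']@q; return q[:2]/q[2]
E
python3 - <<'E'
from h import *
o=sensors.get_obs(); print(o)
for n in ['scene','side','wrist']:
    d=snap(n,n+'0.png'); print(n,{k:np.round(v,4).tolist() for k,v in d.items() if k!='color'})
E
```

```text
pics
{'time_s': 0.0, 'qpos': array([73.05818615, 18.4397681 , -4.01741004, 83.17569645,  1.29715639,
       78.54152989, -3.26115634]), 'joint_velocities': array([ 0.05732904,  0.04754029,  0.03370428,  0.08000412, -0.05072237,
        0.13469041,  0.04542868]), 'effort': array([ 7.71268951e-04, -4.91284561e+01, -4.03220225e-01, -3.12536144e+01,
       -6.37623598e-02,  4.37272363e-02,  1.62269348e-04]), 'tool_pos': array([ 0.19792022, -0.61847449,  0.18924687]), 'tool_rot': array([-1.79888380e+02,  7.35434668e-03,  1.77526451e+01]), 'force': array([-0.71667038, -0.15814254, -0.07882601]), 'wrist_torque': array([-0.03864462,  0.01735392,  0.01270719]), 'grip_width': 0.08698398518618036}
scene {'mtx': [[416.0562, 0.0, 323.7737], [0.0, 416.0562, 191.3301], [0.0, 0.0, 1.0]], 'extrinsics': [[-0.765, -0.644, -0.0119, 0.3625], [-0.4698, 0.5705, -0.6737, 0.2364], [0.4406, -0.5098, -0.7389, 1.1416], [0.0, 0.0, 0.0, 1.0]]}
side {'mtx': [[492.6593, 0.0, 321.6215], [0.0, 492.6593, 191.8327], [0.0, 0.0, 1.0]], 'extrinsics': [[0.8716, -0.4898, 0.0186, -0.3774], [-0.2364, -0.4534, -0.8594, 0.1967], [0.4294, 0.7447, -0.511, 1.5451], [0.0, 0.0, 0.0, 1.0]]}
wrist {'mtx': [[309.7069, 0.0, 318.899], [0.0, 309.7069, 198.4141], [0.0, 0.0, 1.0]], 'tool_from_camera': [[-0.0005, -0.9568, -0.2906, 0.0794], [1.0, -0.0003, -0.0008, -0.0006], [0.0007, -0.2906, 0.9568, -0.1938], [0.0, 0.0, 0.0, 1.0]]}
```

View pics/scene0.png

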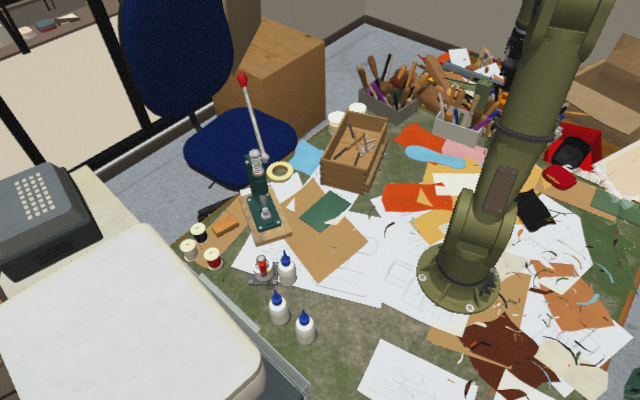

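View pics/side0.png

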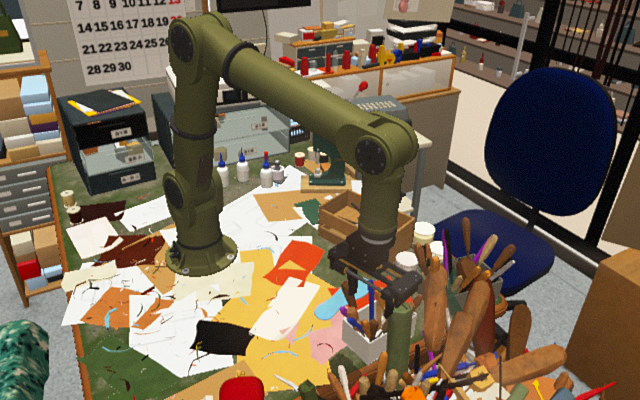

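View pics/wrist0.png

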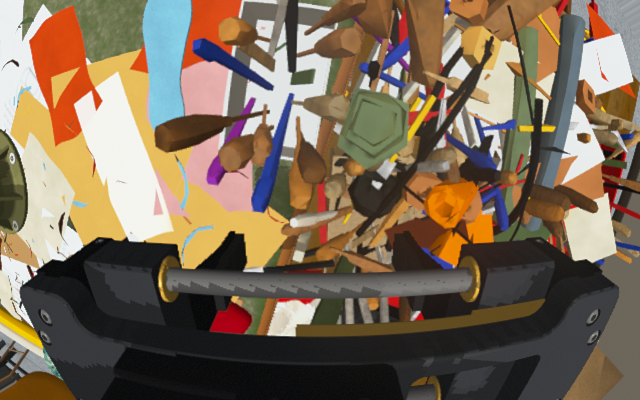

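Run:
```python
from h import *
f='scene0.png'
for n,u,v,z in [('base',458,280,0),('botA foot',287,283,0),('botB foot',279,322,0),('botC foot',305,341,0),('plate',325,210,.008),('L',299,215,.008),('T',322,191,.008),('Rr',351,205,.008),('B',327,231,.008),('knob',262,266,.1),('press',262,225,0),('redspool',213,265,0),('cork',225,228,.0),('tape',280,170,0),('stopcorner',250,285,0)]:
    print(n,np.round(ray(f,u,v,z),3))
im=cv2.imread('pics/scene0.png')[170:360,170:370]
cv2.imwrite('pics/c0.png',cv2.resize(im,None,fx=3.1,fy=3.1,interpolation=cv2.INTER_CUBIC))
im=cv2.imread('pics/side0.png')[130:240,200:440]
cv2.imwrite('pics/c1.png',cv2.resize(im,None,fx=3.3,fy=3.3,interpolation=cv2.INTER_CUBIC))
```

```text
base [-0.008  0.003  0.   ]
botA foot [0.345 0.309 0.   ]
botB foot [0.284 0.403 0.   ]
botC foot [0.2   0.398 0.   ]
plate [0.427 0.049 0.008]
L [0.476 0.116 0.008]
T [ 0.487 -0.006  0.008]
Rr [ 0.377 -0.019  0.008]
B [0.37  0.108 0.008]
knob [0.382 0.351 0.1  ]
press [0.542 0.212 0.   ]
redspool [0.546 0.401 0.   ]
cork [0.621 0.292 0.   ]
tape [0.666 0.006 0.   ]
stopcorner [0.419 0.378 0.   ]
```

View pics/c0.png

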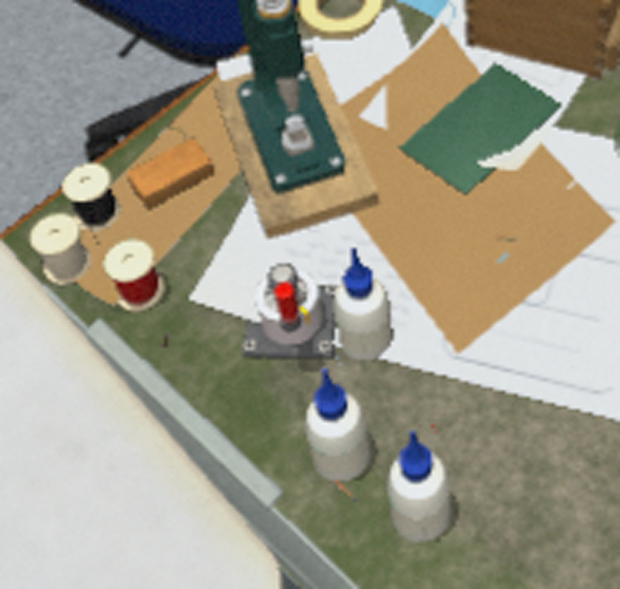

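View pics/c1.png

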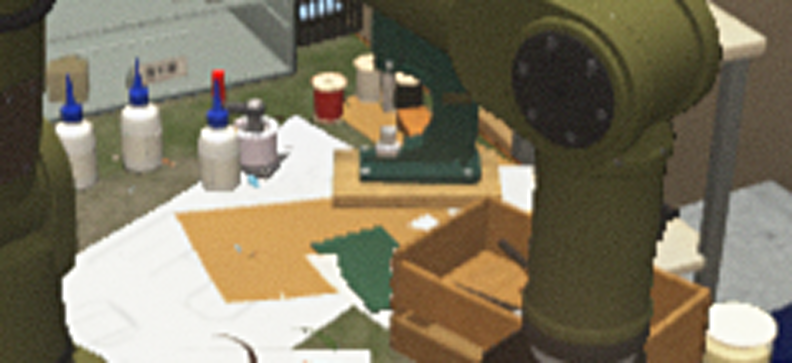

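Request:
carry_out --plan '[{"dz": -1}, {"dz": -1}, {"dz": -1, "dx": 0.5, "rz": -0.15}, {"dz": -1, "dx": 1, "rz": -0.285}, {"dz": -1, "dx": 1, "rz": -0.285, "dy": -0.2}, {"dx": 1, "rz": -0.285, "dy": -0.2}, {"dx": 1, "rz": -0.285, "dy": -0.2}, {"dx": 1, "rz": -0.285, "dy": -0.2}, {"dx": 1, "rz": -0.285, "dy": -0.2}, {"dx": 1, "rz": -0.285, "dy": -0.2}, {"dx": 1, "rz": -0.285, "dy": -0.2}, {"dx": 1, "rz": -0.285, "dy": -0.2}]'

```text
validation failed for argument at $.pl...
```

Request:
carry_out --plan '[{"dx": 1, "rz": -0.3, "dy": -0.2}, {"dx": 1, "rz": -0.3, "dy": -0.2}, {"dx": 1, "rz": -0.3, "dy": -0.2}, {"dx": 1, "rz": -0.3, "dy": -0.2}, {"dx": 1, "rz": -0.3, "dy": -0.2}, {"dx": 1, "rz": -0.3, "dy": -0.2}, {"dx": 1, "rz": -0.3, "dy": -0.2}, {"dx": 1, "rz": -0.3, "dy": -0.2}, {"dx": 1, "rz": -0.3, "dy": -0.2}, {"dx": 1, "rz": -0.3, "dy": -0.2}, {"dx": 1, "rz": -0.3, "dy": -0.2}, {"dx": 1, "rz": -0.3, "dy": -0.2}]'

```text
validation failed for argument at $.pl...
```

Request:
carry_out --plan '[{"fingers": -1, "dx": 0, "dy": 0, "dz": -1, "rx": 0, "ry": 0, "rz": 0}]'

```text
time_s: 0.28
tool_pos: [0.1974, -0.6171, 0.2172]
tool_rot: [-179.6, 0.0, 17.8]
force: [-0.2, -1.0, 0.7]
grip_width: 0.0868
```

Request:
carry_out --plan '[{"fingers": -1, "dx": 0, "dy": 0, "dz": -1, "rx": 0, "ry": 0, "rz": 0}, {"fingers": -1, "dx": 0.5, "dy": 0, "dz": -1, "rx": 0, "ry": 0, "rz": -0.15}, {"fingers": -1, "dx": 1, "dy": -0.2, "dz": -1, "rx": 0, "ry": 0, "rz": -0.28}, {"fingers": -1, "dx": 1, "dy": -0.2, "dz": -1, "rx": 0, "ry": 0, "rz": -0.28}, {"fingers": -1, "dx": 1, "dy": -0.2, "dz": 0, "rx": 0, "ry": 0, "rz": -0.28}, {"fingers": -1, "dx": 1, "dy": -0.2, "dz": 0, "rx": 0, "ry": 0, "rz": -0.28}, {"fingers": -1, "dx": 1, "dy": -0.2, "dz": 0, "rx": 0, "ry": 0, "rz": -0.28}, {"fingers": -1, "dx": 1, "dy": -0.2, "dz": 0, "rx": 0, "ry": 0, "rz": -0.28}, {"fingers": -1, "dx": 1, "dy": -0.2, "dz": 0, "rx": 0, "ry": 0, "rz": -0.28}, {"fingers": -1, "dx": 1, "dy": -0.2, "dz": 0, "rx": 0, "ry": 0, "rz": -0.28}, {"fingers": -1, "dx": 1, "dy": -0.2, "dz": 0, "rx": 0, "ry": 0, "rz": -0.28}, {"fingers": -1, "dx": 1, "dy": -0.2, "dz": 0, "rx": 0, "ry": 0, "rz": -0.28}]'

```text
time_s: 1.78
tool_pos: [0.4345, -0.4056, 0.3404]
tool_rot: [180.0, 0.0, 47.4]
force: [-0.3, -0.6, -0.6]
grip_width: 0.087
```

Request:
carry_out --plan '[{"fingers": -1, "dx": 1, "dy": -0.2, "dz": 0, "rx": 0, "ry": 0, "rz": -0.3}, {"fingers": -1, "dx": 1, "dy": -0.2, "dz": 0, "rx": 0, "ry": 0, "rz": -0.3}, {"fingers": -1, "dx": 1, "dy": -0.2, "dz": 0, "rx": 0, "ry": 0, "rz": -0.3}, {"fingers": -1, "dx": 1, "dy": -0.2, "dz": 0, "rx": 0, "ry": 0, "rz": -0.3}, {"fingers": -1, "dx": 1, "dy": -0.2, "dz": 0, "rx": 0, "ry": 0, "rz": -0.3}, {"fingers": -1, "dx": 1, "dy": -0.2, "dz": 0, "rx": 0, "ry": 0, "rz": -0.3}, {"fingers": -1, "dx": 1, "dy": -0.2, "dz": 0, "rx": 0, "ry": 0, "rz": -0.3}, {"fingers": -1, "dx": 1, "dy": -0.2, "dz": 0, "rx": 0, "ry": 0, "rz": -0.3}, {"fingers": -1, "dx": 1, "dy": -0.2, "dz": 0, "rx": 0, "ry": 0, "rz": -0.3}, {"fingers": -1, "dx": 1, "dy": -0.2, "dz": 0, "rx": 0, "ry": 0, "rz": -0.3}]'

```text
time_s: 3.02
tool_pos: [0.5267, -0.1174, 0.3403]
tool_rot: [180.0, 0.0, 77.5]
force: [0.5, -0.1, 0.0]
grip_width: 0.0868
```

Request:
carry_out --plan '[{"fingers": -1, "dx": 0.9, "dy": -0.3, "dz": 0, "rx": 0, "ry": 0, "rz": -0.3}, {"fingers": -1, "dx": 0.9, "dy": -0.3, "dz": 0, "rx": 0, "ry": 0, "rz": -0.3}, {"fingers": -1, "dx": 0.9, "dy": -0.3, "dz": 0, "rx": 0, "ry": 0, "rz": -0.3}, {"fingers": -1, "dx": 0.9, "dy": -0.3, "dz": 0, "rx": 0, "ry": 0, "rz": -0.3}, {"fingers": -1, "dx": 0.9, "dy": -0.3, "dz": 0, "rx": 0, "ry": 0, "rz": -0.3}, {"fingers": -1, "dx": 0.9, "dy": -0.3, "dz": 0, "rx": 0, "ry": 0, "rz": -0.3}, {"fingers": -1, "dx": 0.9, "dy": -0.3, "dz": 0, "rx": 0, "ry": 0, "rz": -0.3}, {"fingers": -1, "dx": 0.9, "dy": -0.2, "dz": 0, "rx": 0, "ry": 0, "rz": -0.3}, {"fingers": -1, "dx": 0.9, "dy": -0.1, "dz": 0, "rx": 0, "ry": 0, "rz": -0.3}, {"fingers": -1, "dx": 0.9, "dy": 0, "dz": 0, "rx": 0, "ry": 0, "rz": -0.3}, {"fingers": -1, "dx": 0, "dy": 0, "dz": 0, "rx": 0, "ry": 0, "rz": 0}]'

```text
time_s: 4.4
tool_pos: [0.4508, 0.1532, 0.3406]
tool_rot: [180.0, -0.0, 107.6]
force: [-0.5, 0.4, -0.6]
grip_width: 0.0872
```

```bash
cat >> h.py <<'E'
def wsnap(f):
    o=sensors.get_obs(); d=snap('wrist',f); np.savez('pics/'+f+'.npz',mtx=d['mtx'],T=d['tool_from_camera'],p=o['tool_pos'],r=o['tool_rot']); return o
def wTc(f):
    d=np.load('pics/'+f+'.npz'); M=np.eye(4); M[:3,:3]=R.from_euler('xyz',d['r'],degrees=True).as_matrix(); M[:3,3]=d['p']; return M@d['T'], d['mtx']
def wray(f,u,v,z=None):
    M,K=wTc(f); x=(u-K[0,2])/K[0,0]; y=(v-K[1,2])/K[1,1]; t=np.hypot(x,y); r=np.array([np.sin(t)*x/t,np.sin(t)*y/t,np.cos(t)])
    c=M[:3,3]; w=M[:3,:3]@r
    return (c,w) if z is None else c+w*(z-c[2])/w[2]
def wproj(f,p):
    M,K=wTc(f); q=np.linalg.inv(M)@np.append(p,1); t=np.arctan2(np.hypot(q[0],q[1]),q[2]); n=np.hypot(q[0],q[1]); return np.array([K[0,2]+K[0,0]*t*q[0]/n,K[1,2]+K[0,0]*t*q[1]/n])
E
python3 - <<'E'
from h import *
o=wsnap('w1.png'); print(o['tool_pos'],o['tool_rot'],o['qpos'])
snap('side','side1.png')
E
```

```text
[0.45083098 0.15321155 0.34056875] [ 1.79969971e+02 -9.73742749e-03  1.07594303e+02] [ 26.73334915  -4.42458567 -44.99615661  90.33783519  -3.13996461
  92.7598256   -0.73598831]
```

View pics/w1.png

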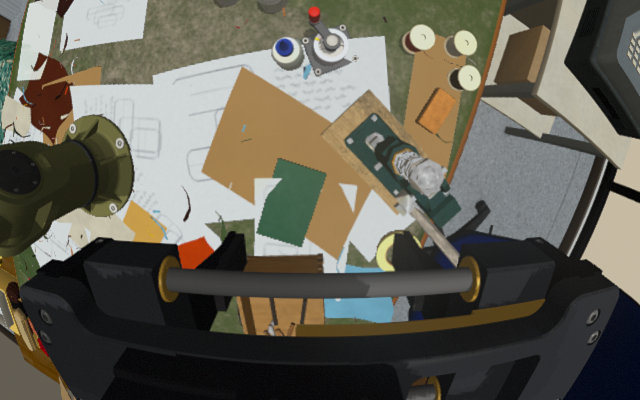

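Run:
```python
from h import *
c=[(279,158),(327,170),(303,246),(258,235)]
for z in (0,.008):
    P=np.array([wray('w1.png',u,v,z) for u,v in c]); print(np.round(P,3).tolist(), np.round(np.linalg.norm(P-np.roll(P,-1,0),axis=1),3), P.mean(0))
for z in (.008,):
    print('scene corners', [proj('scene0.png',p).round().tolist() for p in P])
for n,u,v,z in [('boss rim c?',331,43,.05),('hub',331,43,.085),('knobtop',315,13,.12),('bottle blue',287,48,.12),('bottle body',288,53,.06),('press',380,140,.02)]: print(n,wray('w1.png',u,v,z).round(4))
im=cv2.imread('pics/w1.png')
cv2.imwrite('pics/c2.png',cv2.resize(im[0:110,240:400],None,fx=5,fy=5,interpolation=cv2.INTER_CUBIC))
cv2.imwrite('pics/c3.png',cv2.resize(im[140:260,220:360],None,fx=5,fy=5,interpolation=cv2.INTER_CUBIC))
```

```text
[[0.386, 0.125, 0.0], [0.472, 0.13, 0.0], [0.474, -0.024, 0.0], [0.386, -0.029, 0.0]] [0.087 0.154 0.088 0.154] [0.42963808 0.05065468 0.        ]
[[0.386, 0.127, 0.008], [0.472, 0.131, 0.008], [0.474, -0.02, 0.008], [0.387, -0.025, 0.008]] [0.086 0.151 0.087 0.152] [0.42958395 0.05333448 0.008     ]
scene corners [[319.0, 232.0], [297.0, 219.0], [328.0, 190.0], [350.0, 202.0]]
boss rim c? [0.4127 0.333  0.05  ]
hub [0.4136 0.3256 0.085 ]
knobtop [0.3816 0.3526 0.12  ]
bottle blue [0.3614 0.2946 0.12  ]
bottle body [0.3559 0.2968 0.06  ]
press [0.5398 0.2103 0.02  ]
```

View pics/c2.png

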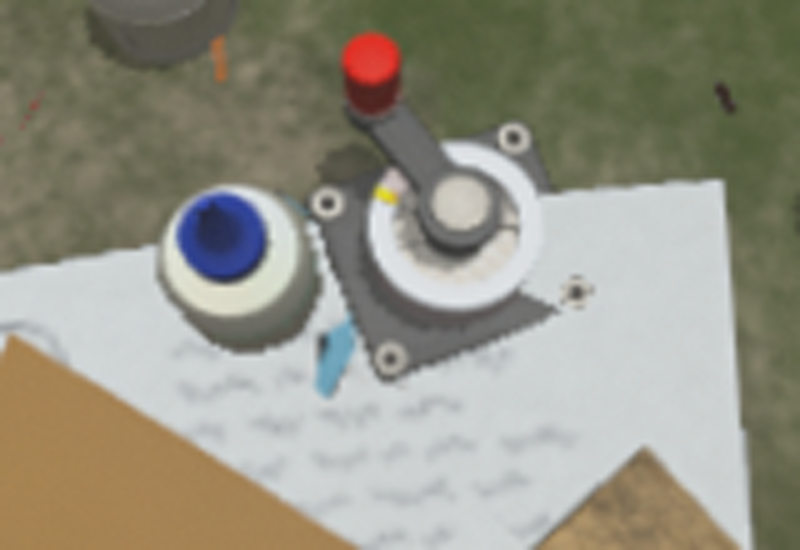

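View pics/c3.png

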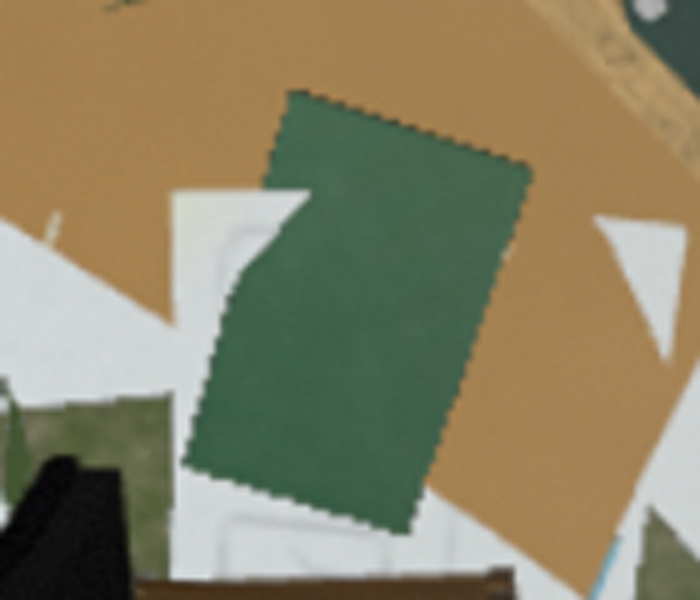

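View pics/side1.png

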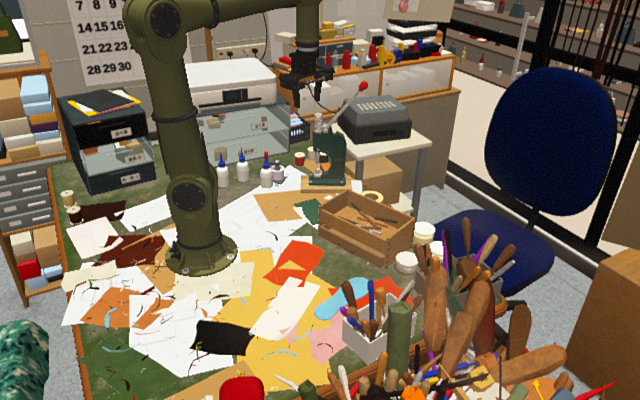

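Run:
```python
from h import *
f='w1.png'; s='scene0.png'
b=wray(f,331.2,45.2,.05);h=wray(f,333,41,.0835);k=wray(f,314.4,12.4,.12);m=wray(f,317,38.6,.05);bo=wray(f,286.6,50.4,.084)
for n,p in zip('bhkm',[b,h,k,m]): print(n,p.round(4), proj(s,p).round(1))
print('r',np.linalg.norm((k-h)[:2]),np.linalg.norm((k-b)[:2]),'ang knob',np.degrees(np.arctan2(*(k-h)[1::-1])),'mark',np.degrees(np.arctan2(*(m-b)[1::-1])))
print('bottle',bo)
for p in [bo]:
  for z in (0,.084,.104,.141):
    print(z,proj(s,[p[0],p[1],z]).round(1),wproj(f,[p[0],p[1],z]).round(1))
for n,(x,y) in {'bottle':bo[:2],'bolt':b[:2]}.items():
  r=.024 if n=='bottle' else .027
  for ff,pr,im in((f,wproj,0),(s,proj,1)):
    I=cv2.imread('pics/'+('o_' if n=='bolt' else '')+ff)
    for z in ((0,.084) if n=='bottle' else (.05,)):
      pts=np.array([pr(ff,[x+r*np.cos(a),y+r*np.sin(a),z]) for a in np.linspace(0,6.28,60)])
      cv2.polylines(I,[np.round(pts*16).astype(int)],True,(255,0,255) if z else (0,255,255),1,cv2.LINE_AA,4)
    if n=='bolt':
      cv2.circle(I,tuple(np.round(pr(ff,k)*16).astype(int)),16,(255,255,0),1,cv2.LINE_AA,4)
    cv2.imwrite('pics/o_'+ff,I)
a=cv2.resize(cv2.imread('pics/o_w1.png')[0:100,260:360],None,fx=4,fy=4,interpolation=cv2.INTER_CUBIC)
c=cv2.resize(cv2.imread('pics/o_scene0.png')[230:330,220:320],None,fx=4,fy=4,interpolation=cv2.INTER_CUBIC)
cv2.imwrite('pics/o1.png',np.hstack([a,c]))
```

```text
b [0.414  0.3297 0.05  ] [261.6 264.3]
h [0.4154 0.3297 0.0835] [259.7 257.1]
k [0.3806 0.3532 0.12  ] [260.8 262.6]
m [0.3901 0.3333 0.05  ] [266.9 270.1]
r 0.041996895956401735 0.04087820847598256 ang knob 145.93617387838913 mark 171.42939766727991
bottle [0.35634961 0.29662104 0.084     ]
0 [287.1 277.7] [291.6  59.1]
0.084 [284.6 261. ] [286.6  50.4]
0.104 [284.  256.7] [285.1  47.8]
0.141 [282.8 248.5] [282.   42.5]
```

View pics/o1.png

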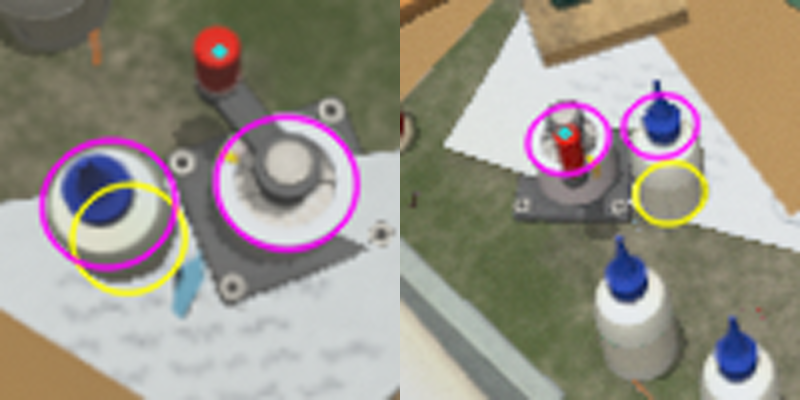

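Run:
```python
from h import *
for uv in [(202,275),(240,322),(300,385),(260,331)]:
    print(uv,ray('scene0.png',*uv,0).round(3),ray('scene0.png',*uv,.2).round(3))
for uv in [(200,163),(295,145),(205,130),(290,100)]: print('side',uv,ray('side1.png',*uv,0).round(3),ray('side1.png',*uv,.2).round(3))
```

```text
(202, 275) [0.545 0.442 0.   ] [0.414 0.489 0.2  ]
(240, 322) [0.36  0.467 0.   ] [0.266 0.509 0.2  ]
(300, 385) [0.14  0.482 0.   ] [0.089 0.521 0.2  ]
(260, 331) [0.304 0.451 0.   ] [0.221 0.497 0.2  ]
side (200, 163) [0.185 0.605 0.   ] [0.087 0.222 0.2  ]
side (295, 145) [0.62  0.581 0.   ] [0.432 0.202 0.2  ]
side (205, 130) [0.311 0.928 0.   ] [0.187 0.477 0.2  ]
side (290, 100) [0.857 1.115 0.   ] [0.62  0.626 0.2  ]
```

Request:
carry_out --plan '[{"fingers": -1, "dx": 0.9, "dy": -0.74, "dz": 0.3, "rx": 0, "ry": 0, "rz": 0.95}, {"fingers": -1, "dx": 0.9, "dy": -0.74, "dz": 0.6, "rx": 0, "ry": 0, "rz": 0.95}, {"fingers": -1, "dx": 0.9, "dy": -0.74, "dz": 0.7, "rx": 0, "ry": 0, "rz": 0.95}, {"fingers": -1, "dx": 0.9, "dy": -0.74, "dz": 0.7, "rx": 0, "ry": 0, "rz": 0.95}, {"fingers": -1, "dx": 0.9, "dy": -0.74, "dz": 0.7, "rx": 0, "ry": 0, "rz": 0.95}, {"fingers": -1, "dx": 0, "dy": 0, "dz": 0, "rx": 0, "ry": 0, "rz": 0}, {"fingers": -1, "dx": 0, "dy": 0, "dz": 0, "rx": 0, "ry": 0, "rz": 0}]'

```text
time_s: 5.38
tool_pos: [0.3489, 0.2833, 0.2506]
tool_rot: [180.0, 0.0, 59.7]
force: [0.5, -0.6, 0.4]
grip_width: 0.087
```

Run:
```python
from h import *
o=wsnap('w2.png'); print(o['tool_pos'],o['tool_rot'],o['qpos'])
snap('side','side2.png')
I=cv2.imread('pics/w2.png')
x,y=.355,.300
for z in (0,.084,.104): 
  r=.024 if z<.1 else .012
  pts=np.array([wproj('w2.png',[x+r*np.cos(a),y+r*np.sin(a),z]) for a in np.linspace(0,6.28,60)])
  cv2.polylines(I,[np.round(pts*16).astype(int)],True,(255,0,255) if z else (0,255,255),1,cv2.LINE_AA,4)
cv2.imwrite('pics/o2.png',I)
```

```text
[0.3488606  0.28325089 0.25062129] [1.79979575e+02 5.12379233e-03 5.96919526e+01] [ 28.33975941 -12.52839421 -60.56237038 102.68864296 -10.93694254
  83.65531512 -60.71362338]
```

View pics/o2.png

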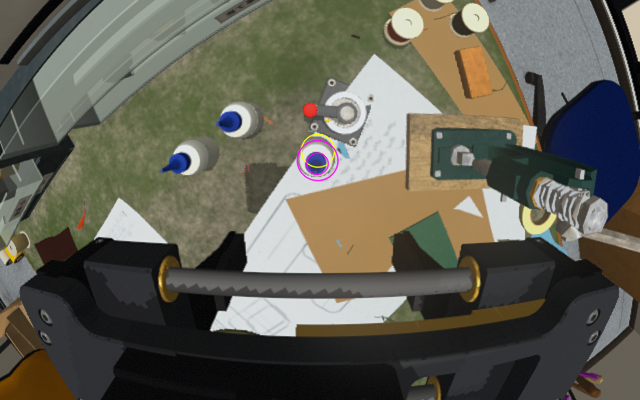

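View pics/side2.png

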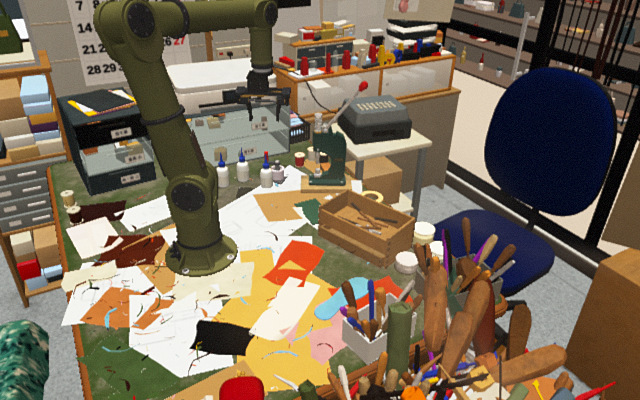

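Run:
```python
from h import *
I=cv2.imread('pics/o2.png')[60:220,240:400]; J=cv2.imread('pics/w2.png')[60:220,240:400]
cv2.imwrite('pics/o3.png',cv2.resize(np.hstack([I,J]),None,fx=2.5,fy=2.5,interpolation=cv2.INTER_CUBIC))
```

```text
(no output)
```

View pics/o3.png

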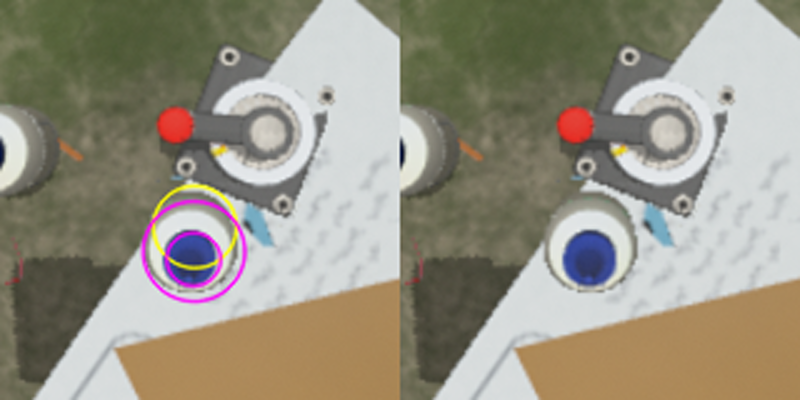

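Request:
carry_out --plan '[{"fingers": -1, "dx": 0.58, "dy": -0.1, "dz": 0, "rx": 0, "ry": 0, "rz": 0}, {"fingers": -1, "dx": 0, "dy": 0, "dz": 0.8, "rx": 0, "ry": 0, "rz": 0}, {"fingers": -1, "dx": 0, "dy": 0, "dz": 1, "rx": 0, "ry": 0, "rz": 0}, {"fingers": -1, "dx": 0, "dy": 0, "dz": 1, "rx": 0, "ry": 0, "rz": 0}, {"fingers": -1, "dx": 0, "dy": 0, "dz": 1, "rx": 0, "ry": 0, "rz": 0}, {"fingers": -1, "dx": 0, "dy": 0, "dz": 0.5, "rx": 0, "ry": 0, "rz": 0}, {"fingers": -1, "dx": 0, "dy": 0, "dz": 0, "rx": 0, "ry": 0, "rz": 0}]'

```text
time_s: 6.35
tool_pos: [0.3538, 0.3006, 0.1209]
tool_rot: [-179.9, 0.1, 59.7]
force: [0.3, 0.4, -0.0]
grip_width: 0.0867
```

Run:
```python
from h import *
o=wsnap('w3.png'); print(o['tool_pos'],o['tool_rot'],o['qpos'])
```

```text
[0.3538465 0.3005862 0.1209007] [-1.79893016e+02  5.47164376e-02  5.97222506e+01] [ 28.53408367   1.76806232 -71.75533189 111.78999254   1.72027022
  67.74826009 -74.14489462]
```

View pics/w3.png

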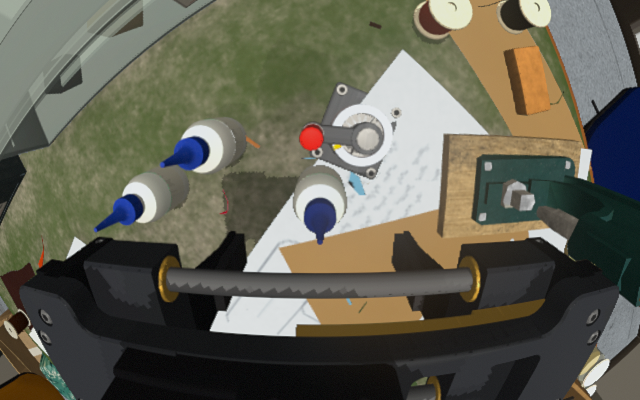

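Request:
carry_out --plan '[{"fingers": -1, "dx": 0, "dy": 0, "dz": 0.7, "rx": 0, "ry": 0, "rz": 0}]'

```text
time_s: 6.52
tool_pos: [0.3565, 0.3023, 0.1025]
tool_rot: [179.8, -0.2, 59.7]
force: [0.1, -0.6, 0.7]
grip_width: 0.087
```

Run:
```python
from h import *
o=sensors.get_obs(); print(o['tool_pos'],o['tool_rot'],o['qpos'])
```

```text
[0.35649299 0.30229746 0.10246603] [179.78114416  -0.22807723  59.68111752] [ 27.16885363   4.63625624 -71.99458025 112.99725844   5.01905405
  65.37270285 -77.16400198]
```

Request:
carry_out --plan '[{"fingers": -1, "dx": -0.09, "dy": 0, "dz": 0.6, "rx": 0, "ry": 0, "rz": 0}, {"fingers": -1, "dx": 0, "dy": 0, "dz": 0.6, "rx": 0, "ry": 0, "rz": 0}, {"fingers": -1, "dx": 0, "dy": 0, "dz": 0.4, "rx": 0, "ry": 0, "rz": 0}]'

```text
time_s: 6.9
tool_pos: [0.3526, 0.2986, 0.0517]
tool_rot: [-180.0, 0.0, 59.7]
force: [0.4, -0.2, 0.2]
grip_width: 0.0866
```

Run:
```python
from h import *
o=sensors.get_obs(); print(o['tool_pos'],o['tool_rot'],o['qpos'])
snap('side','side3.png');snap('scene','scene3.png')
I=cv2.imread('pics/side3.png')[60:220,180:380];J=cv2.imread('pics/scene3.png')[200:360,200:400]
cv2.imwrite('pics/o4.png',cv2.resize(np.hstack([I,J]),None,fx=2,fy=2,interpolation=cv2.INTER_CUBIC))
```

```text
[0.35263996 0.29856362 0.05172916] [-1.79996745e+02  2.36828571e-02  5.97390766e+01] [ 22.8021993   10.82498588 -69.97078727 116.51058385  11.72412068
  60.28942186 -82.97300182]
```

View pics/o4.png

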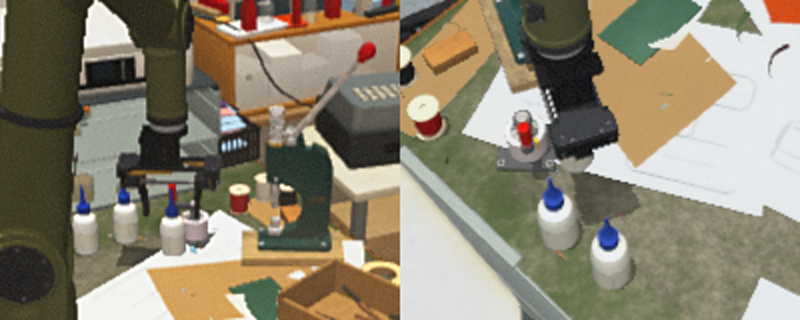

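Request:
carry_out --plan '[{"fingers": 1, "dx": 0, "dy": 0, "dz": 0, "rx": 0, "ry": 0, "rz": 0}, {"fingers": 1, "dx": 0, "dy": 0, "dz": 0, "rx": 0, "ry": 0, "rz": 0}, {"fingers": 1, "dx": 0, "dy": 0, "dz": 0, "rx": 0, "ry": 0, "rz": 0}, {"fingers": 1, "dx": 0, "dy": 0, "dz": 0, "rx": 0, "ry": 0, "rz": 0}]' --force 15

```text
time_s: 7.5
tool_pos: [0.3528, 0.2988, 0.0525]
tool_rot: [180.0, -0.0, 59.7]
force: [0.0, 0.0, -0.2]
grip_width: 0.0551
```

Request:
carry_out --plan '[{"fingers": 1, "dx": 0, "dy": 0, "dz": 0, "rx": 0, "ry": 0, "rz": 0}, {"fingers": 1, "dx": 0, "dy": 0, "dz": 0, "rx": 0, "ry": 0, "rz": 0}, {"fingers": 1, "dx": 0, "dy": 0, "dz": 0, "rx": 0, "ry": 0, "rz": 0}]'

```text
time_s: 7.88
tool_pos: [0.3526, 0.2988, 0.0523]
tool_rot: [180.0, 0.0, 59.8]
force: [-1.1, -0.2, -0.2]
grip_width: 0.0248
```

Run:
```python
from h import *
o=wsnap('w4.png'); print(o['tool_pos'],o['grip_width'],o['force'])
snap('side','side4.png')
I=cv2.imread('pics/side4.png')[100:200,190:310]
cv2.imwrite('pics/o5.png',cv2.resize(I,None,fx=6,fy=6,interpolation=cv2.INTER_CUBIC))
```

```text
[0.3525778  0.29882072 0.05230166] 0.0248245038907415 [-1.1431052  -0.19681196 -0.2204842 ]
```

View pics/o5.png

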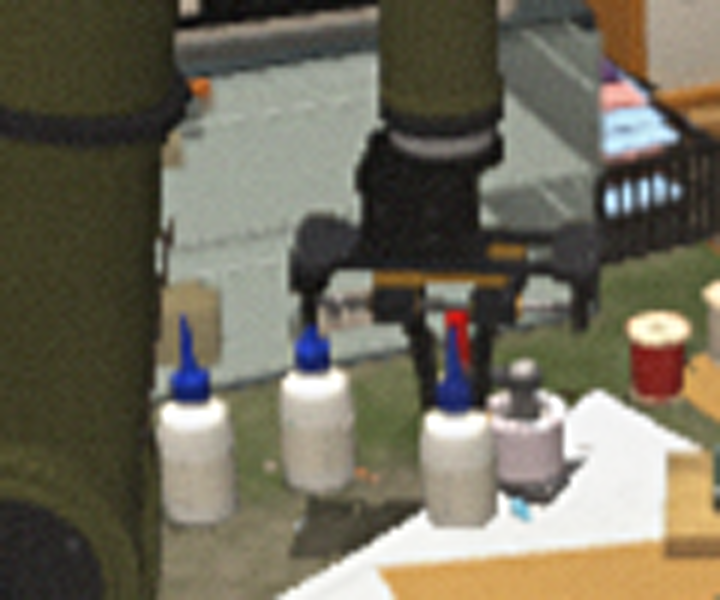

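View pics/w4.png

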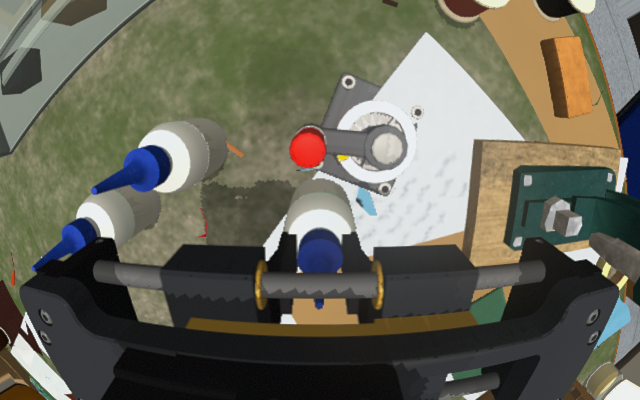

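Run:
```python
from h import *
d=np.load('pics/side4.png.npz');E=d['extrinsics'];print('sidecam',-E[:3,:3].T@E[:3,3])
t=np.array([.3526,.2988,.0523])
I=cv2.imread('pics/side4.png')[100:200,190:310]; I=cv2.resize(I,None,fx=6,fy=6,interpolation=cv2.INTER_CUBIC)
y=np.array([np.sin(np.radians(59.7)),-np.cos(np.radians(59.7)),0])
def P(p,c): 
    q=(proj('side4.png',p)-[190,100])*6; print(q); cv2.circle(I,tuple(q.astype(int)),5,c,-1)
P(t,(0,0,255)); P(t+.0124*y,(0,255,0)); P(t-.0124*y,(0,255,0)); P([.355,.3,0],(255,0,0)); P([.355,.3,.084],(255,0,0)); P([.355,.3,.141],(255,0,0));P([.4145,.33,.05],(255,0,255));P([.3806,.3532,.12],(255,0,255))
cv2.imwrite('pics/o6.png',I)
I=cv2.imread('pics/w4.png');I=cv2.resize(I[100:340,200:460],None,fx=2.3,fy=2.3,interpolation=cv2.INTER_CUBIC)
for p,c in [(t,(0,0,255)),(t+.0124*y,(0,255,0)),(t-.0124*y,(0,255,0)),([.355,.3,.084],(255,0,0)),([.355,.3,0],(255,0,255)),([.355,.3,.141],(255,0,0))]:
    q=(wproj('w4.png',p)-[200,100])*2.3; cv2.circle(I,tuple(q.astype(int)),4,c,-1)
cv2.imwrite('pics/o7.png',I)
```

```text
sidecam [-0.28806772 -1.2462564   0.96553443]
[453.19501527 446.15381599]
[472.5488035  446.62748611]
[433.84248078 445.68017656]
[459.02782418 515.1713899 ]
[453.93495156 400.72775305]
[450.3444065  320.04341908]
[520.78208027 408.13532421]
[454.83991284 308.69809589]
```

View pics/o6.png

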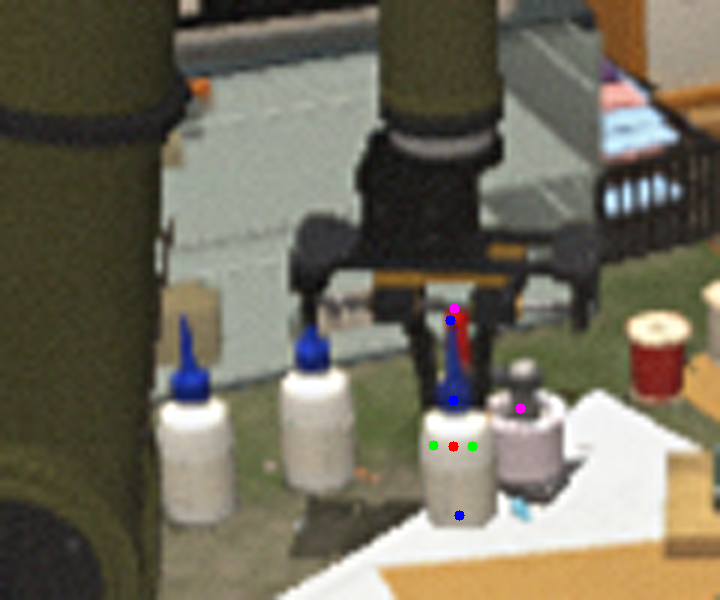

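View pics/o7.png

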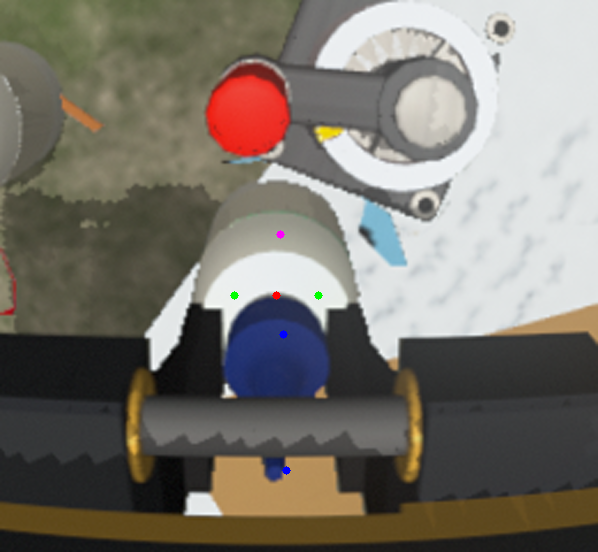

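Run:
```python
from h import *
for f,w in (('w0.png',.087),('w1.png',.087),('w3.png',.087),('w4.png',.0248)):
    if f=='w0.png': continue
    d=np.load('pics/'+f+'.npz');Rm=R.from_euler('xyz',d['r'],degrees=True).as_matrix()
    for zz in (0,-.019,-.03,-.05):
        print(f,zz,[wproj(f,d['p']+Rm@[x,s*w/2,zz]).round().tolist() for s in(-1,1) for x in (-.0095,.0095)])
I=[cv2.resize(cv2.imread('pics/'+f)[200:300,200:440],None,fx=3.3,fy=3.3,interpolation=cv2.INTER_CUBIC) for f in('w3.png',)]
cv2.imwrite('pics/o8.png',I[0])
```

```text
w1.png 0 [[257.0, 241.0], [255.0, 216.0], [382.0, 241.0], [384.0, 216.0]]
w1.png -0.019 [[252.0, 254.0], [250.0, 226.0], [388.0, 254.0], [390.0, 226.0]]
w1.png -0.03 [[249.0, 262.0], [246.0, 233.0], [391.0, 262.0], [394.0, 233.0]]
w1.png -0.05 [[241.0, 279.0], [238.0, 248.0], [399.0, 279.0], [402.0, 248.0]]
w3.png 0 [[258.0, 241.0], [256.0, 215.0], [383.0, 241.0], [385.0, 215.0]]
w3.png -0.019 [[252.0, 253.0], [250.0, 225.0], [388.0, 253.0], [391.0, 225.0]]
w3.png -0.03 [[249.0, 261.0], [246.0, 232.0], [392.0, 261.0], [395.0, 232.0]]
w3.png -0.05 [[242.0, 278.0], [238.0, 247.0], [399.0, 278.0], [403.0, 247.0]]
w4.png 0 [[302.0, 241.0], [302.0, 215.0], [338.0, 241.0], [339.0, 215.0]]
w4.png -0.019 [[301.0, 254.0], [300.0, 226.0], [340.0, 254.0], [341.0, 226.0]]
w4.png -0.03 [[300.0, 262.0], [299.0, 233.0], [341.0, 262.0], [342.0, 233.0]]
w4.png -0.05 [[298.0, 279.0], [297.0, 248.0], [343.0, 279.0], [345.0, 248.0]]
```

View pics/o8.png

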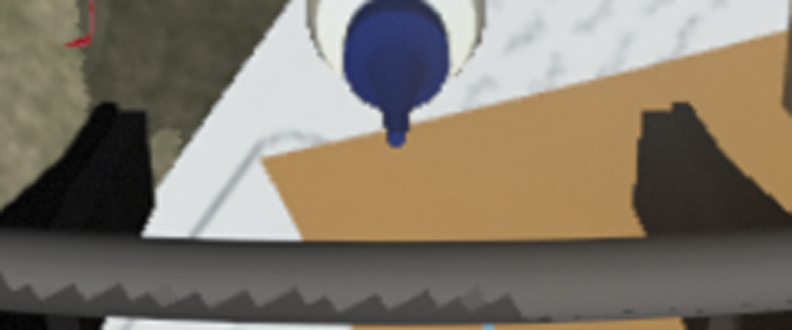

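```bash
cat >> h.py <<'E'
def rows(p0,yaw0,wps,yaws):
    # world waypoints -> tool units per row (yaw rotation after shift within the row uses start yaw)
    p=np.array(p0,float);y=yaw0
    for w,yn in zip(wps,yaws):
        d=np.array(w)-p; t=np.radians(y); X=np.array([np.cos(t),np.sin(t),0]);Y=np.array([np.sin(t),-np.cos(t),0])
        print('dx %.2f dy %.2f dz %.2f rz %.2f'%(d@X/.03,d@Y/.03,-d[2]/.03,(y-yn)/10)); p=np.array(w);y=yn
E
python3 - <<'E'
from h import *
for n,uv in {'a':(322,137),'b':(368,91),'c':(455,205),}.items(): print(wray('w1.png',*uv,.024).round(3))
for uv in [(242,256),(322,254)]: print('box',wray('w1.png',*uv,.06).round(3))
A=np.array([.3526,.2988,.172]);B=np.array([.425,.22,.172]);C=np.array([.44,.045,.172])
w=[A+(B-A)*i/4 for i in(1,2,3,4)]+[B+(C-B)*i/7 for i in range(1,8)]
rows(A,59.7,w,[59.7+40/11*i for i in range(1,12)])
E
```

```text
[0.445 0.185 0.024]
[0.494 0.281 0.024]
[0.717 0.147 0.024]
box [ 0.372 -0.048  0.06 ]
box [ 0.504 -0.     0.06 ]
dx -0.26 dy 0.85 dz -0.00 rz -0.36
dx -0.32 dy 0.83 dz -0.00 rz -0.36
dx -0.37 dy 0.81 dz -0.00 rz -0.36
dx -0.42 dy 0.79 dz -0.00 rz -0.36
dx -0.78 dy 0.30 dz -0.00 rz -0.36
dx -0.80 dy 0.24 dz -0.00 rz -0.36
dx -0.81 dy 0.19 dz -0.00 rz -0.36
dx -0.82 dy 0.14 dz -0.00 rz -0.36
dx -0.83 dy 0.09 dz -0.00 rz -0.36
dx -0.84 dy 0.04 dz -0.00 rz -0.36
dx -0.84 dy -0.02 dz -0.00 rz -0.36
```

Request:
carry_out --plan '[{"fingers": 1, "dx": 0, "dy": 0, "dz": -0.3, "rx": 0, "ry": 0, "rz": 0}, {"fingers": 1, "dx": 0, "dy": 0, "dz": -0.3, "rx": 0, "ry": 0, "rz": 0}, {"fingers": 1, "dx": 0, "dy": 0, "dz": -0.7, "rx": 0, "ry": 0, "rz": 0}, {"fingers": 1, "dx": 0, "dy": 0, "dz": 0, "rx": 0, "ry": 0, "rz": 0}]' --force 20

```text
time_s: 8.48
tool_pos: [0.354, 0.2996, 0.0928]
tool_rot: [179.8, -0.1, 59.7]
force: [0.1, -0.2, -1.2]
grip_width: 0.0236
```

Run:
```python
from h import *
o=wsnap('w5.png'); print(o['tool_pos'],o['grip_width'],o['force'],o['qpos'])
snap('side','side5.png')
I=cv2.imread('pics/side5.png')[100:200,190:310];J=cv2.imread('pics/w5.png')[150:300,220:400]
cv2.imwrite('pics/o9.png',np.hstack([cv2.resize(I,(400,333)),cv2.resize(J,(400,333))]))
```

```text
[0.35395826 0.29956452 0.09284535] 0.023587208419565135 [ 0.05038687 -0.18914556 -1.19021159] [ 27.47594216   5.25469207 -72.49423728 113.9932076    5.70897402
  64.35368014 -77.69813679]
```

View pics/o9.png

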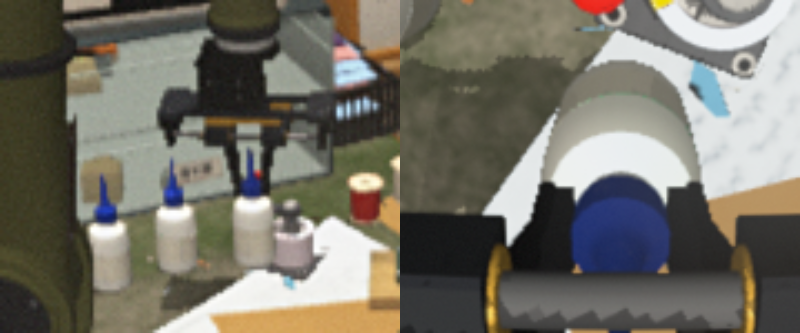

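Run:
```python
from h import *
A=np.array([.354,.2996,.0928]);B=np.array([.42,.22,.162]);C=np.array([.44,.06,.162])
w=[A+(B-A)*i/4 for i in(1,2,3,4)]+[B+(C-B)*i/6 for i in range(1,7)]
rows(A,59.7,w,[59.7+40/10*i for i in range(1,11)])
```

```text
dx -0.30 dy 0.81 dz -0.58 rz -0.40
dx -0.35 dy 0.79 dz -0.58 rz -0.40
dx -0.41 dy 0.76 dz -0.58 rz -0.40
dx -0.46 dy 0.73 dz -0.58 rz -0.40
dx -0.83 dy 0.33 dz -0.00 rz -0.40
dx -0.85 dy 0.27 dz -0.00 rz -0.40
dx -0.87 dy 0.21 dz -0.00 rz -0.40
dx -0.88 dy 0.15 dz -0.00 rz -0.40
dx -0.89 dy 0.08 dz -0.00 rz -0.40
dx -0.90 dy 0.02 dz -0.00 rz -0.40
```

Request:
carry_out --plan '[{"fingers": 1, "dx": -0.3, "dy": 0.81, "dz": -0.58, "rx": 0, "ry": 0, "rz": -0.4}, {"fingers": 1, "dx": -0.35, "dy": 0.79, "dz": -0.58, "rx": 0, "ry": 0, "rz": -0.4}, {"fingers": 1, "dx": -0.41, "dy": 0.76, "dz": -0.58, "rx": 0, "ry": 0, "rz": -0.4}, {"fingers": 1, "dx": -0.46, "dy": 0.73, "dz": -0.58, "rx": 0, "ry": 0, "rz": -0.4}, {"fingers": 1, "dx": -0.83, "dy": 0.33, "dz": 0, "rx": 0, "ry": 0, "rz": -0.4}, {"fingers": 1, "dx": -0.85, "dy": 0.27, "dz": 0, "rx": 0, "ry": 0, "rz": -0.4}, {"fingers": 1, "dx": -0.87, "dy": 0.21, "dz": 0, "rx": 0, "ry": 0, "rz": -0.4}, {"fingers": 1, "dx": -0.88, "dy": 0.15, "dz": 0, "rx": 0, "ry": 0, "rz": -0.4}, {"fingers": 1, "dx": -0.89, "dy": 0.08, "dz": 0, "rx": 0, "ry": 0, "rz": -0.4}, {"fingers": 1, "dx": -0.9, "dy": 0.02, "dz": 0, "rx": 0, "ry": 0, "rz": -0.4}, {"fingers": 1, "dx": 0, "dy": 0, "dz": 0, "rx": 0, "ry": 0, "rz": 0}]'

```text
time_s: 9.95
tool_pos: [0.4383, 0.0571, 0.1599]
tool_rot: [-179.9, -0.0, 99.5]
force: [0.2, 0.7, -0.7]
grip_width: 0.0238
```

Run:
```python
from h import *
o=wsnap('w6.png'); print(o['tool_pos'],o['tool_rot'],o['grip_width'],o['force'],o['qpos'])
snap('scene','scene6.png')
I=cv2.imread('pics/w6.png')
P=[(.386,.127),(.472,.131),(.474,-.02),(.387,-.025)]
pts=np.array([wproj('w6.png',[x,y,.008]) for x,y in P]);cv2.polylines(I,[np.round(pts*16).astype(int)],True,(0,255,255),1,cv2.LINE_AA,4)
cv2.imwrite('pics/o10.png',I)
```

```text
[0.43832427 0.05713355 0.15986138] [-1.79884299e+02 -2.20872768e-02  9.95171782e+01] 0.023775730375328614 [ 0.21487017  0.69935126 -0.65700358] [ 45.5817995   -6.78286683 -52.08722461 111.75556852  -5.61947151
  72.62049433   4.90142525]
```

View pics/o10.png

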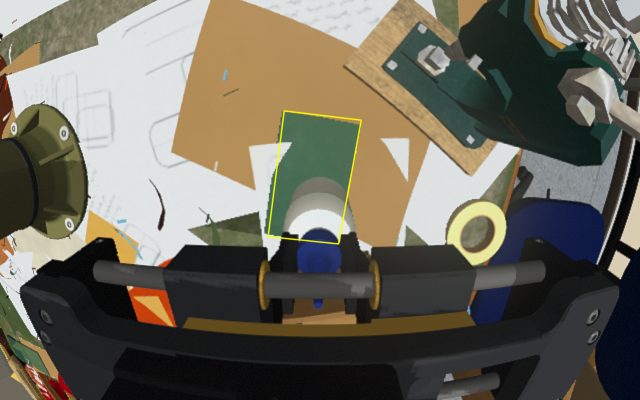

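View pics/scene6.png

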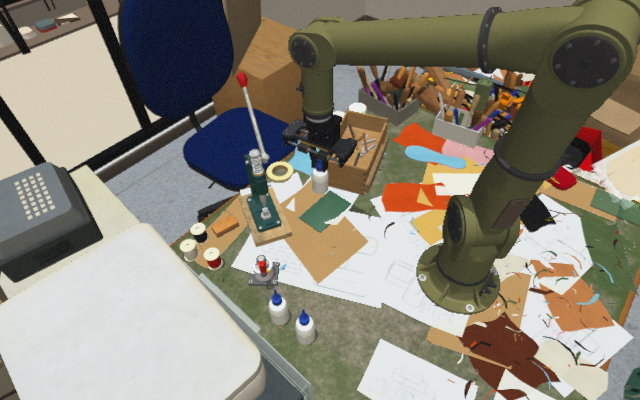

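Request:
carry_out --plan '[{"fingers": 1, "dx": 0, "dy": 0, "dz": 0.7, "rx": 0, "ry": 0, "rz": 0}, {"fingers": 1, "dx": 0, "dy": 0, "dz": 0.9, "rx": 0, "ry": 0, "rz": 0}, {"fingers": 1, "dx": 0, "dy": 0, "dz": 0.9, "rx": 0, "ry": 0, "rz": 0}, {"fingers": 1, "dx": 0, "dy": 0, "dz": 0.5, "rx": 0, "ry": 0, "rz": 0}, {"fingers": 1, "dx": 0, "dy": 0, "dz": 0, "rx": 0, "ry": 0, "rz": 0}]'

```text
time_s: 10.68
tool_pos: [0.438, 0.06, 0.0702]
tool_rot: [-179.9, -0.1, 99.8]
force: [-0.4, 0.3, -1.2]
grip_width: 0.0238
```

Run:
```python
from h import *
o=sensors.get_obs(); print(o['tool_pos'],o['tool_rot'],o['grip_width'],o['force'],o['qpos'])
snap('scene','scene7.png')
I=cv2.imread('pics/scene7.png')[110:250,230:410]
cv2.imwrite('pics/o11.png',cv2.resize(I,None,fx=4,fy=4,interpolation=cv2.INTER_CUBIC))
```

```text
[0.437953   0.0600481  0.07019284] [-1.79887196e+02 -7.05105250e-02  9.98198843e+01] 0.023803935302041737 [-0.38650657  0.29800151 -1.22369885] [ 44.50589963   1.03003877 -55.2494069  118.06330501   0.8810315
  61.46403638  -1.34169932]
```

View pics/o11.png

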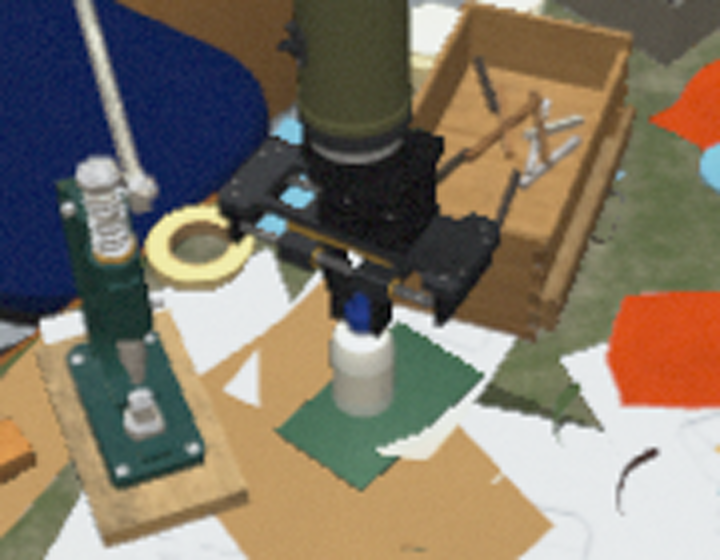

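Request:
carry_out --plan '[{"fingers": 1, "dx": 0, "dy": 0, "dz": 0.15, "rx": 0, "ry": 0, "rz": 0}, {"fingers": 1, "dx": 0, "dy": 0, "dz": 0.1, "rx": 0, "ry": 0, "rz": 0}, {"fingers": 1, "dx": 0, "dy": 0, "dz": 0, "rx": 0, "ry": 0, "rz": 0}]'

```text
time_s: 11.1
tool_pos: [0.4389, 0.0592, 0.0635]
tool_rot: [180.0, 0.0, 99.7]
force: [-0.3, -0.1, -0.9]
grip_width: 0.0237
```

Request:
carry_out --plan '[{"fingers": 1, "dx": 0, "dy": 0, "dz": 0.05, "rx": 0, "ry": 0, "rz": 0}, {"fingers": 1, "dx": 0, "dy": 0, "dz": 0, "rx": 0, "ry": 0, "rz": 0}]'

```text
time_s: 11.35
tool_pos: [0.4388, 0.0592, 0.0619]
tool_rot: [-180.0, 0.0, 99.7]
force: [-0.1, -0.1, -0.6]
grip_width: 0.0239
```

Request:
carry_out --plan '[{"fingers": 1, "dx": 0, "dy": 0, "dz": 0.05, "rx": 0, "ry": 0, "rz": 0}, {"fingers": 1, "dx": 0, "dy": 0, "dz": 0, "rx": 0, "ry": 0, "rz": 0}]'

```text
time_s: 11.6
tool_pos: [0.4388, 0.0592, 0.0604]
tool_rot: [-180.0, 0.0, 99.8]
force: [-1.0, 0.2, -0.8]
grip_width: 0.0234
```

Request:
carry_out --plan '[{"fingers": 1, "dx": 0, "dy": 0, "dz": 0.06, "rx": 0, "ry": 0, "rz": 0}, {"fingers": 1, "dx": 0, "dy": 0, "dz": 0, "rx": 0, "ry": 0, "rz": 0}, {"fingers": 1, "dx": 0, "dy": 0, "dz": 0, "rx": 0, "ry": 0, "rz": 0}]'

```text
time_s: 11.98
tool_pos: [0.4398, 0.0594, 0.06]
tool_rot: [179.9, 0.0, 99.8]
force: [-2.7, -0.2, 10.0]
grip_width: 0.024
```

Request:
carry_out --plan '[{"fingers": 1, "dx": 0, "dy": 0, "dz": -0.05, "rx": 0, "ry": 0, "rz": 0}, {"fingers": -0.2, "dx": 0, "dy": 0, "dz": 0, "rx": 0, "ry": 0, "rz": 0}, {"fingers": -0.2, "dx": 0, "dy": 0, "dz": 0, "rx": 0, "ry": 0, "rz": 0}, {"fingers": -0.2, "dx": 0, "dy": 0, "dz": 0, "rx": 0, "ry": 0, "rz": 0}, {"fingers": -0.2, "dx": 0, "dy": 0, "dz": 0, "rx": 0, "ry": 0, "rz": 0}]'

```text
time_s: 12.6
tool_pos: [0.4388, 0.0592, 0.06]
tool_rot: [-180.0, -0.0, 99.8]
force: [-0.7, 0.6, 0.4]
grip_width: 0.0503
```

Run:
```python
from h import *
o=sensors.get_obs(); print(o['tool_pos'],o['tool_rot'],o['grip_width'],o['force'],o['qpos'])
snap('scene','scene8.png')
I=cv2.imread('pics/scene8.png')[110:250,230:410]
cv2.imwrite('pics/o12.png',cv2.resize(I,None,fx=4,fy=4,interpolation=cv2.INTER_CUBIC))
```

```text
[0.43881461 0.05924807 0.06004725] [-1.79992894e+02 -2.93895939e-03  9.97505789e+01] 0.050273163668496705 [-0.71954846  0.55443358  0.42872312] [ 44.21234366   2.17578565 -55.34108038 118.6682186    2.06049971
  60.11708103  -2.38597931]
```

View pics/o12.png

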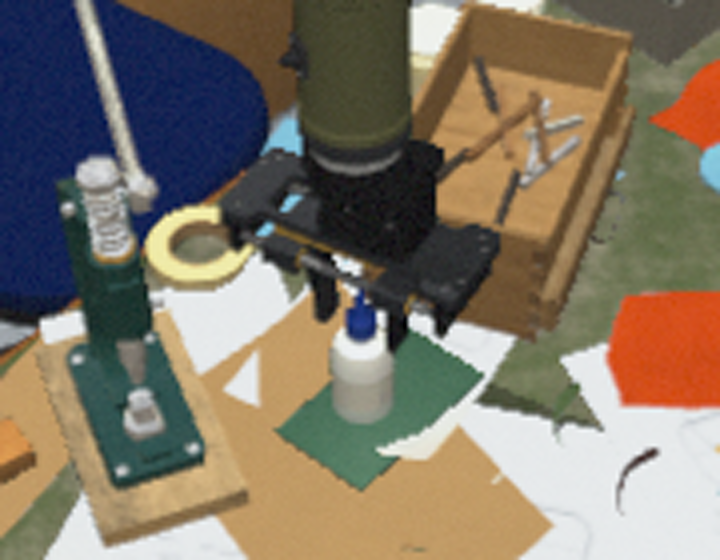

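Run:
```python
from h import *
A=np.array([.4388,.0592,.21]);B=np.array([.425,.21,.21]);C=np.array([.381,.345,.19])
w=[A+(B-A)*i/5 for i in range(1,6)]+[B+(C-B)*i/5 for i in range(1,6)]
rows(A,99.8,w,[99.8+20/10*i for i in range(1,11)])
```

```text
dx 1.01 dy 0.08 dz -0.00 rz -0.20
dx 1.00 dy 0.12 dz -0.00 rz -0.20
dx 1.00 dy 0.15 dz -0.00 rz -0.20
dx 0.99 dy 0.19 dz -0.00 rz -0.20
dx 0.99 dy 0.22 dz -0.00 rz -0.20
dx 0.95 dy 0.03 dz 0.13 rz -0.20
dx 0.94 dy 0.06 dz 0.13 rz -0.20
dx 0.94 dy 0.09 dz 0.13 rz -0.20
dx 0.94 dy 0.13 dz 0.13 rz -0.20
dx 0.93 dy 0.16 dz 0.13 rz -0.20
```

Request:
carry_out --plan '[{"fingers": -0.6, "dx": 0, "dy": 0, "dz": -0.5, "rx": 0, "ry": 0, "rz": 0}, {"fingers": -0.6, "dx": 0, "dy": 0, "dz": -0.9, "rx": 0, "ry": 0, "rz": 0}, {"fingers": -0.6, "dx": 0, "dy": 0, "dz": -0.9, "rx": 0, "ry": 0, "rz": 0}, {"fingers": -0.6, "dx": 0, "dy": 0, "dz": -0.9, "rx": 0, "ry": 0, "rz": 0}, {"fingers": -0.6, "dx": 0, "dy": 0, "dz": -0.9, "rx": 0, "ry": 0, "rz": 0}, {"fingers": -0.6, "dx": 0, "dy": 0, "dz": -0.9, "rx": 0, "ry": 0, "rz": 0}]'

```text
time_s: 13.4
tool_pos: [0.439, 0.0596, 0.2121]
tool_rot: [179.9, 0.0, 99.8]
force: [0.2, 0.6, 0.5]
grip_width: 0.0695
```

Request:
carry_out --plan '[{"fingers": -0.6, "dx": 1, "dy": 0.08, "dz": 0, "rx": 0, "ry": 0, "rz": -0.2}, {"fingers": -0.6, "dx": 1, "dy": 0.12, "dz": 0, "rx": 0, "ry": 0, "rz": -0.2}, {"fingers": -0.6, "dx": 1, "dy": 0.15, "dz": 0, "rx": 0, "ry": 0, "rz": -0.2}, {"fingers": -0.6, "dx": 1, "dy": 0.19, "dz": 0, "rx": 0, "ry": 0, "rz": -0.2}, {"fingers": -0.6, "dx": 1, "dy": 0.22, "dz": 0, "rx": 0, "ry": 0, "rz": -0.2}, {"fingers": -0.6, "dx": 0.95, "dy": 0.03, "dz": 0.13, "rx": 0, "ry": 0, "rz": -0.2}, {"fingers": -0.6, "dx": 0.94, "dy": 0.06, "dz": 0.13, "rx": 0, "ry": 0, "rz": -0.2}, {"fingers": -0.6, "dx": 0.94, "dy": 0.09, "dz": 0.13, "rx": 0, "ry": 0, "rz": -0.2}, {"fingers": -0.6, "dx": 0.94, "dy": 0.13, "dz": 0.13, "rx": 0, "ry": 0, "rz": -0.2}, {"fingers": -0.6, "dx": 0.94, "dy": 0.16, "dz": 0.13, "rx": 0, "ry": 0, "rz": -0.2}, {"fingers": -0.6, "dx": 0, "dy": 0, "dz": 0, "rx": 0, "ry": 0, "rz": 0}]'

```text
time_s: 14.78
tool_pos: [0.3794, 0.3481, 0.1913]
tool_rot: [-180.0, -0.1, 120.0]
force: [-0.0, -0.5, 0.1]
grip_width: 0.0697
```

Run:
```python
from h import *
o=wsnap('w9.png'); print(o['tool_pos'],o['tool_rot'],o['grip_width'],o['force'],o['qpos'])
snap('scene','scene9.png');snap('side','side9.png')
I=cv2.imread('pics/scene9.png')[130:270,240:400];J=cv2.imread('pics/side9.png')[120:240,200:380]
cv2.imwrite('pics/o13.png',np.hstack([cv2.resize(I,(400,350)),cv2.resize(J,(400,350))]))
```

```text
[0.37943411 0.34807334 0.19128026] [-1.79988644e+02 -1.09979464e-01  1.20044098e+02] 0.06968644537485756 [-0.03232973 -0.45987923  0.06626397] [ 22.77947085  10.79632608 -74.23573958 100.19840831  10.55147931
  77.02181072 -23.53268612]
```

View pics/o13.png

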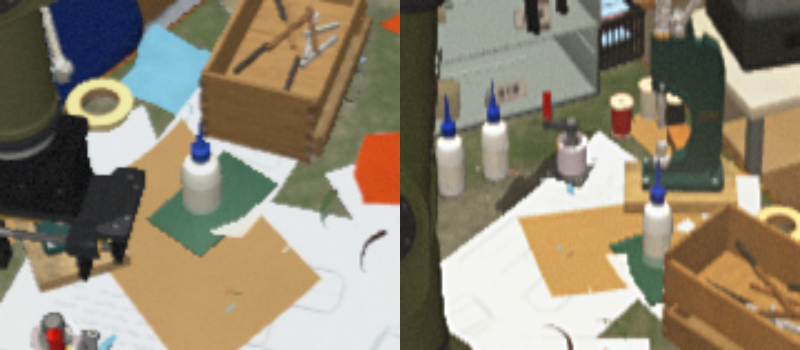

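View pics/w9.png

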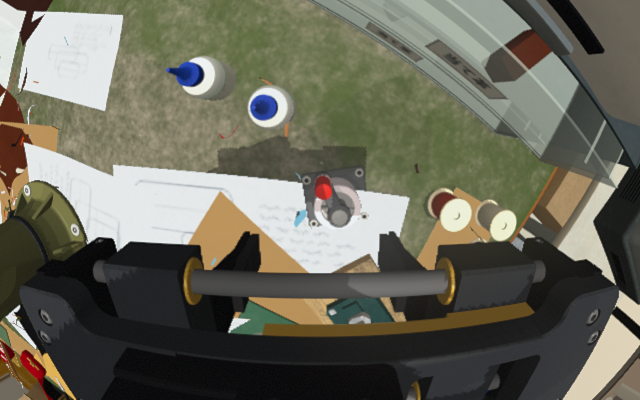

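Request:
carry_out --plan '[{"fingers": -0.6, "dx": 0, "dy": 0, "dz": 0, "rx": 0, "ry": 0, "rz": -1}, {"fingers": -0.6, "dx": 0, "dy": 0, "dz": 0, "rx": 0, "ry": 0, "rz": -1}]'

```text
time_s: 15.18
tool_pos: [0.3823, 0.3442, 0.1909]
tool_rot: [-180.0, 0.1, 139.9]
force: [-1.2, -0.4, 0.2]
grip_width: 0.0699
```

Run:
```python
from h import *
o=sensors.get_obs(); print(o['tool_pos'],o['tool_rot'],o['qpos'])
```

```text
[0.38232766 0.34420121 0.19094626] [-1.79985549e+02  9.87480956e-02  1.39909025e+02] [ 24.30266409  11.47036123 -75.85903013 100.2580933   11.5075035
  77.17514143  -3.96187631]
```

Request:
carry_out --plan '[{"fingers": -0.6, "dx": 0, "dy": 0, "dz": -1, "rx": 0, "ry": 0, "rz": 0}, {"fingers": -0.6, "dx": -0.5, "dy": -0.2, "dz": -1, "rx": 0, "ry": 0, "rz": 0.3}, {"fingers": -0.6, "dx": -1, "dy": -0.4, "dz": -1, "rx": 0, "ry": 0, "rz": 0.36}, {"fingers": -0.6, "dx": -1, "dy": -0.4, "dz": -1, "rx": 0, "ry": 0, "rz": 0.36}, {"fingers": -0.6, "dx": -1, "dy": 0, "dz": -1, "rx": 0, "ry": 0, "rz": 0.36}, {"fingers": -0.6, "dx": -1, "dy": 0, "dz": 0, "rx": 0, "ry": 0, "rz": 0.36}, {"fingers": -0.6, "dx": -1, "dy": 0, "dz": 0, "rx": 0, "ry": 0, "rz": 0.36}, {"fingers": -0.6, "dx": -1, "dy": 0, "dz": 0, "rx": 0, "ry": 0, "rz": 0.36}, {"fingers": -0.6, "dx": -1, "dy": 0, "dz": 0, "rx": 0, "ry": 0, "rz": 0.36}, {"fingers": -0.6, "dx": -1, "dy": 0, "dz": 0, "rx": 0, "ry": 0, "rz": 0.36}, {"fingers": -0.6, "dx": -1, "dy": 0, "dz": 0, "rx": 0, "ry": 0, "rz": 0.36}, {"fingers": -0.6, "dx": -1, "dy": 0, "dz": 0, "rx": 0, "ry": 0, "rz": 0.36}]'

```text
time_s: 16.68
tool_pos: [0.5223, 0.0584, 0.3406]
tool_rot: [-180.0, -0.0, 100.5]
force: [-0.1, -0.0, -0.0]
grip_width: 0.0692
```

Run:
```python
from h import *
o=sensors.get_obs(); print(o['tool_pos'],o['tool_rot'],o['qpos'])
```

```text
[0.52225995 0.0584381  0.34057219] [-1.79993237e+02 -3.31674334e-03  1.00517591e+02] [ 49.04777991   6.1308196  -62.6772879   84.05258862   5.4490633
  93.11733858  -2.68108683]
```

Request:
carry_out --plan '[{"fingers": -0.6, "dx": -0.5, "dy": -1, "dz": 0, "rx": 0, "ry": 0, "rz": 0.2}, {"fingers": -0.6, "dx": -0.5, "dy": -1, "dz": 0, "rx": 0, "ry": 0, "rz": 0.2}, {"fingers": -0.6, "dx": -0.7, "dy": -0.5, "dz": 0, "rx": 0, "ry": 0, "rz": 0.3}, {"fingers": -0.6, "dx": -1, "dy": 0, "dz": 0, "rx": 0, "ry": 0, "rz": 0.39}, {"fingers": -0.6, "dx": -1, "dy": 0, "dz": 0, "rx": 0, "ry": 0, "rz": 0.39}, {"fingers": -0.6, "dx": -1, "dy": 0, "dz": 0, "rx": 0, "ry": 0, "rz": 0.39}, {"fingers": -0.6, "dx": -1, "dy": 0, "dz": 0, "rx": 0, "ry": 0, "rz": 0.39}, {"fingers": -0.6, "dx": -1, "dy": 0, "dz": 0, "rx": 0, "ry": 0, "rz": 0.39}, {"fingers": -0.6, "dx": -1, "dy": 0, "dz": 0, "rx": 0, "ry": 0, "rz": 0.39}, {"fingers": -0.6, "dx": -1, "dy": 0, "dz": 0, "rx": 0, "ry": 0, "rz": 0.39}, {"fingers": -0.6, "dx": -1, "dy": 0, "dz": 0, "rx": 0, "ry": 0, "rz": 0.39}]'

```text
time_s: 18.05
tool_pos: [0.4137, -0.2374, 0.3407]
tool_rot: [180.0, 0.0, 62.3]
force: [0.2, -0.6, -0.9]
grip_width: 0.0699
```

Run:
```python
from h import *
o=sensors.get_obs(); print(o['tool_pos'],o['tool_rot'],o['qpos'])
```

```text
[ 0.4137269  -0.23737718  0.34065868] [1.79998270e+02 7.54176875e-03 6.22900550e+01] [ 72.68270563  -4.15783764 -42.70487576  90.26632777  -2.81446506
  92.78615698   2.20611574]
```

Run:
```python
from h import *
for uv in [(175,60),(175,120),(240,100),(235,150),(250,75),(265,155)]: print(uv,[ray('scene0.png',*uv,z).round(2)[:2].tolist() for z in (0,.2,.4,.5)])
for uv in [(550,70),(490,150),(362,85)]: print('side',uv,[ray('side0.png',*uv,z).round(2)[:2].tolist() for z in (0,.2,.4,.5)])
```

```text
(175, 60) [[1.55, -0.21], [1.22, -0.03], [0.89, 0.15], [0.72, 0.23]]
(175, 120) [[1.18, 0.07], [0.92, 0.19], [0.66, 0.31], [0.54, 0.37]]
(240, 100) [[1.08, -0.18], [0.84, -0.01], [0.6, 0.16], [0.49, 0.25]]
(235, 150) [[0.86, 0.04], [0.67, 0.16], [0.48, 0.29], [0.38, 0.36]]
(250, 75) [[1.18, -0.34], [0.93, -0.14], [0.67, 0.07], [0.54, 0.17]]
(265, 155) [[0.76, -0.02], [0.59, 0.12], [0.41, 0.26], [0.33, 0.33]]
side (550, 70) [[2.68, 0.85], [2.07, 0.42], [1.45, -0.02], [1.14, -0.23]]
side (490, 150) [[1.38, 0.13], [1.04, -0.15], [0.69, -0.44], [0.52, -0.58]]
side (362, 85) [[1.36, 1.15], [1.02, 0.66], [0.68, 0.16], [0.51, -0.09]]
```

Request:
carry_out --plan '[{"fingers": -0.6, "dx": 0, "dy": 1, "dz": -0.6, "rx": 0, "ry": 0, "rz": 0}, {"fingers": -0.6, "dx": 0, "dy": 1, "dz": -0.6, "rx": 0, "ry": 0, "rz": 0}, {"fingers": -0.6, "dx": 0, "dy": 1, "dz": -0.6, "rx": 0, "ry": 0, "rz": 0}, {"fingers": -0.6, "dx": 0, "dy": 1, "dz": -0.6, "rx": 0, "ry": 0, "rz": 0}, {"fingers": -0.6, "dx": 0, "dy": 1, "dz": -0.6, "rx": 0, "ry": 0, "rz": 0}, {"fingers": -0.6, "dx": 0.5, "dy": 1, "dz": -0.6, "rx": 0, "ry": 0, "rz": -0.12}, {"fingers": -0.6, "dx": 1, "dy": 1, "dz": -0.6, "rx": 0, "ry": 0, "rz": -0.25}, {"fingers": -0.6, "dx": 1, "dy": 0.3, "dz": 0, "rx": 0, "ry": 0, "rz": -0.25}, {"fingers": -0.6, "dx": 1, "dy": 0, "dz": 0, "rx": 0, "ry": 0, "rz": -0.25}, {"fingers": -0.6, "dx": 1, "dy": 0, "dz": 0, "rx": 0, "ry": 0, "rz": -0.25}, {"fingers": -0.6, "dx": 1, "dy": 0, "dz": 0, "rx": 0, "ry": 0, "rz": -0.25}, {"fingers": -0.6, "dx": 1, "dy": 0, "dz": 0, "rx": 0, "ry": 0, "rz": -0.25}]'

```text
time_s: 19.55
tool_pos: [0.678, -0.1539, 0.4661]
tool_rot: [-180.0, 0.0, 78.7]
force: [0.4, 1.1, 0.3]
grip_width: 0.0698
```

Run:
```python
from h import *
o=sensors.get_obs(); print(o['tool_pos'],o['tool_rot'],o['qpos'])
```

```text
[ 0.67796256 -0.15394444  0.46611773] [-1.79963731e+02  4.27026538e-02  7.86779870e+01] [ 28.60937848  33.31968728 -45.13325687  35.89884697  25.88084162
 116.76612022 -10.42274838]
```

Request:
carry_out --plan '[{"fingers": -0.6, "dx": 0.5, "dy": -0.8, "dz": 0.2, "rx": 0, "ry": 0, "rz": -0.12}, {"fingers": -0.6, "dx": 1, "dy": -0.6, "dz": 0.2, "rx": 0, "ry": 0, "rz": -0.26}, {"fingers": -0.6, "dx": 1, "dy": -0.4, "dz": 0.2, "rx": 0, "ry": 0, "rz": -0.27}, {"fingers": -0.6, "dx": 1, "dy": -0.4, "dz": 0.2, "rx": 0, "ry": 0, "rz": -0.27}, {"fingers": -0.6, "dx": 1, "dy": -0.4, "dz": 0, "rx": 0, "ry": 0, "rz": -0.28}, {"fingers": -0.6, "dx": 1, "dy": -0.4, "dz": 0, "rx": 0, "ry": 0, "rz": -0.28}]'

```text
time_s: 20.3
tool_pos: [0.6034, 0.022, 0.4427]
tool_rot: [180.0, 0.0, 93.6]
force: [0.3, -0.2, -0.3]
grip_width: 0.07
```

Run:
```python
from h import *
o=sensors.get_obs(); print(o['tool_pos'],o['tool_rot'],o['qpos'])
```

```text
[0.60335224 0.02199641 0.44272929] [1.79999774e+02 6.04614224e-03 9.36268626e+01] [ 31.34908965  20.00549905 -53.62344015  59.19820454  16.82896913
 107.872899   -11.62678678]
```

Request:
carry_out --plan '[{"fingers": -0.6, "dx": 1, "dy": -0.1, "dz": 0, "rx": 0, "ry": 0, "rz": -0.29}, {"fingers": -0.6, "dx": 1, "dy": 0, "dz": 0, "rx": 0, "ry": 0, "rz": -0.29}, {"fingers": -0.6, "dx": 1, "dy": 0, "dz": 0, "rx": 0, "ry": 0, "rz": -0.29}, {"fingers": -0.6, "dx": 1, "dy": 0, "dz": 0, "rx": 0, "ry": 0, "rz": -0.29}, {"fingers": -0.6, "dx": 1, "dy": 0, "dz": 0, "rx": 0, "ry": 0, "rz": -0.29}, {"fingers": -0.6, "dx": 1, "dy": 0, "dz": 0, "rx": 0, "ry": 0, "rz": -0.29}, {"fingers": -0.6, "dx": 1, "dy": 0, "dz": 0, "rx": 0, "ry": 0, "rz": -0.29}, {"fingers": -0.6, "dx": 1, "dy": 0, "dz": 0, "rx": 0, "ry": 0, "rz": -0.29}, {"fingers": -0.6, "dx": 1, "dy": 0, "dz": 0, "rx": 0, "ry": 0, "rz": -0.29}, {"fingers": -0.6, "dx": 1, "dy": 0, "dz": 0, "rx": 0, "ry": 0, "rz": -0.29}, {"fingers": -0.6, "dx": 1, "dy": -0.3, "dz": 0.2, "rx": 0, "ry": 0, "rz": -0.29}]'

```text
time_s: 21.68
tool_pos: [0.4917, 0.3278, 0.4365]
tool_rot: [180.0, -0.1, 125.6]
force: [0.0, -0.5, -0.0]
grip_width: 0.0697
```

Run:
```python
from h import *
o=sensors.get_obs(); print(o['tool_pos'],o['tool_rot'],o['qpos'])
C=np.array([.381,.345,.24]);A=np.array(o['tool_pos']);y=o['tool_rot'][2]
N=8;rows(A,y,[A+(C-A)*i/N for i in range(1,N+1)],[y+(120-y)*i/N for i in range(1,N+1)])
```

```text
[0.49172548 0.32784539 0.43654174] [ 1.79962568e+02 -6.89388816e-02  1.25648056e+02] [  7.2007858   20.71591832 -63.79269874  62.09922349  19.36879659
 107.38300242 -13.38086865]
dx 0.33 dy -0.33 dz 0.82 rz 0.07
dx 0.32 dy -0.34 dz 0.82 rz 0.07
dx 0.32 dy -0.34 dz 0.82 rz 0.07
dx 0.31 dy -0.35 dz 0.82 rz 0.07
dx 0.31 dy -0.35 dz 0.82 rz 0.07
dx 0.31 dy -0.35 dz 0.82 rz 0.07
dx 0.30 dy -0.36 dz 0.82 rz 0.07
dx 0.30 dy -0.36 dz 0.82 rz 0.07
```

Request:
carry_out --plan '[{"fingers": -0.6, "dx": 0.33, "dy": -0.33, "dz": 0.82, "rx": 0, "ry": 0, "rz": 0.07}, {"fingers": -0.6, "dx": 0.32, "dy": -0.34, "dz": 0.82, "rx": 0, "ry": 0, "rz": 0.07}, {"fingers": -0.6, "dx": 0.32, "dy": -0.34, "dz": 0.82, "rx": 0, "ry": 0, "rz": 0.07}, {"fingers": -0.6, "dx": 0.31, "dy": -0.35, "dz": 0.82, "rx": 0, "ry": 0, "rz": 0.07}, {"fingers": -0.6, "dx": 0.31, "dy": -0.35, "dz": 0.82, "rx": 0, "ry": 0, "rz": 0.07}, {"fingers": -0.6, "dx": 0.31, "dy": -0.35, "dz": 0.82, "rx": 0, "ry": 0, "rz": 0.07}, {"fingers": -0.6, "dx": 0.3, "dy": -0.36, "dz": 0.82, "rx": 0, "ry": 0, "rz": 0.07}, {"fingers": -0.6, "dx": 0.3, "dy": -0.36, "dz": 0.82, "rx": 0, "ry": 0, "rz": 0.07}, {"fingers": -0.6, "dx": 0, "dy": 0, "dz": 0.7, "rx": 0, "ry": 0, "rz": 0}, {"fingers": -0.6, "dx": 0, "dy": 0, "dz": 0.7, "rx": 0, "ry": 0, "rz": 0}, {"fingers": -0.6, "dx": 0, "dy": 0, "dz": 0, "rx": 0, "ry": 0, "rz": 0}]'

```text
time_s: 23.05
tool_pos: [0.3803, 0.3432, 0.1968]
tool_rot: [-179.9, 0.0, 120.0]
force: [0.5, 0.1, 1.2]
grip_width: 0.0695
```

Run:
```python
from h import *
o=wsnap('w10.png'); print(o['tool_pos'],o['tool_rot'],o['qpos'])
I=cv2.imread('pics/w10.png')[100:280,220:420]
cv2.imwrite('pics/o14.png',cv2.resize(I,None,fx=4,fy=3.3,interpolation=cv2.INTER_CUBIC))
```

```text
[0.38028854 0.34321083 0.19684901] [-1.79862507e+02  6.77271262e-03  1.19959599e+02] [ 18.78923845   7.73388184 -67.81436257 100.00238549   7.29973044
  77.29565323 -20.51211397]
```

View pics/o14.png

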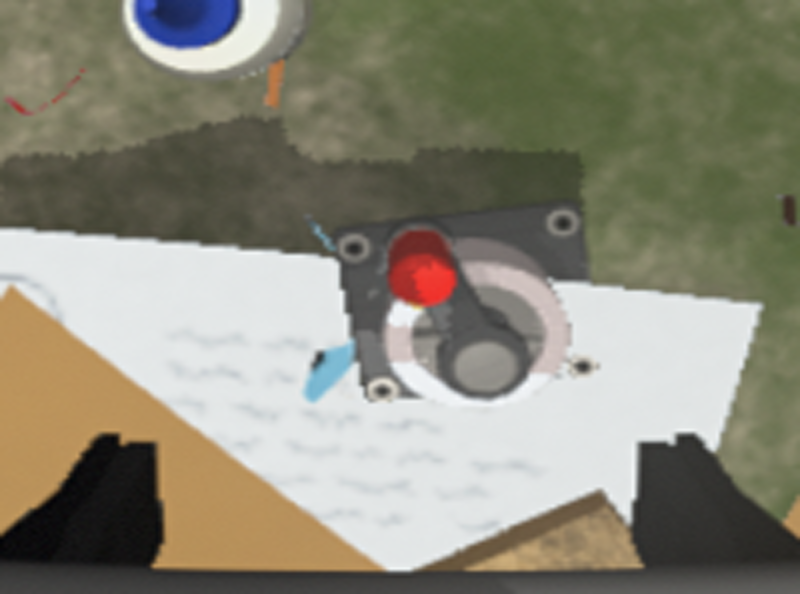

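Run:
```python
from h import *
f='w10.png'
k=wray(f,326,184.2,.12);h=wray(f,341.75,209.7,.0835);b=wray(f,220+478/4,100+318/3.3,.05)
print(k,h,b,np.linalg.norm((k-h)[:2]),np.degrees(np.arctan2(*(k-h)[1::-1])))
d=np.load('pics/'+f+'.npz');Rm=R.from_euler('xyz',d['r'],degrees=True).as_matrix()
w=.0695
for zz in (-.03,-.034): print(zz,[wproj(f,d['p']+Rm@[x,s*w/2,zz]).round(1).tolist() for s in(-1,1) for x in (-.0095,.0095)])
print('tip px',220+157/4,100+443/3.3,220+637/4,100+443/3.3)
```

```text
[0.37921705 0.35655867 0.12      ] [0.41271428 0.33341397 0.0835    ] [0.40999083 0.33728172 0.05      ] 0.04071537180323494 145.3577086676775
-0.03 [[262.3, 262.4], [259.9, 233.8], [377.0, 262.4], [379.3, 233.7]]
-0.034 [[261.2, 265.6], [258.7, 236.6], [378.1, 265.6], [380.5, 236.5]]
tip px 259.25 234.24242424242425 379.25 234.24242424242425
```

Request:
carry_out --plan '[{"fingers": -0.6, "dx": 0.34, "dy": 0.2, "dz": 0.5, "rx": 0, "ry": 0, "rz": 0}, {"fingers": -0.6, "dx": 0, "dy": 0, "dz": 0.9, "rx": 0, "ry": 0, "rz": 0}, {"fingers": -0.6, "dx": 0, "dy": 0, "dz": 0.9, "rx": 0, "ry": 0, "rz": 0}, {"fingers": -0.6, "dx": 0, "dy": 0, "dz": 0.7, "rx": 0, "ry": 0, "rz": 0}, {"fingers": -0.6, "dx": 0, "dy": 0, "dz": 0, "rx": 0, "ry": 0, "rz": 0}]'

```text
time_s: 23.72
tool_pos: [0.3811, 0.3548, 0.1071]
tool_rot: [-179.9, -0.0, 119.9]
force: [0.1, -0.2, -0.3]
grip_width: 0.0697
```

Run:
```python
from h import *
o=wsnap('w11.png'); print(o['tool_pos'],o['tool_rot'],o['qpos'])
snap('side','side11.png');snap('scene','scene11.png')
I=cv2.imread('pics/w11.png')[150:290,240:400]
J=cv2.imread('pics/side11.png')[90:190,200:310]
cv2.imwrite('pics/o15.png',np.hstack([cv2.resize(I,(400,350)),cv2.resize(J,(385,350))]))
```

```text
[0.38106105 0.35479249 0.10710312] [-1.79885938e+02 -1.01388687e-02  1.19878786e+02] [ 12.39982763  15.6580206  -65.36233143 105.70990364  15.23762427
  68.44019139 -27.99449331]
```

View pics/o15.png

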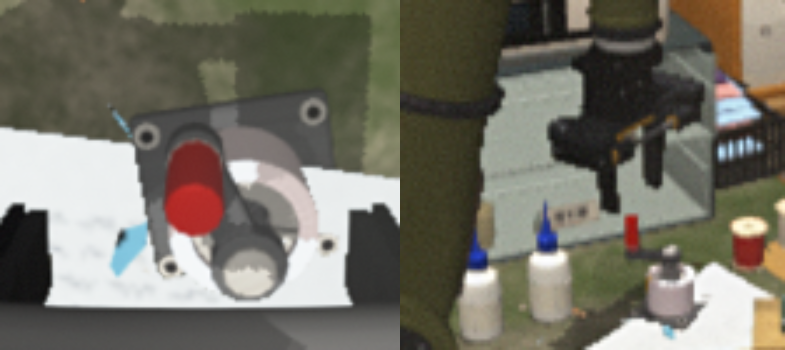

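Run:
```python
from h import *
f='w11.png'
print(wray(f,240+195/2.5,150+210/2.5,.12), wray(f,240+248/2.5,150+272/2.5,.0835))
```

```text
[0.3790996  0.35623421 0.12      ] [0.41200115 0.33212246 0.0835    ]
```

Request:
carry_out --plan '[{"fingers": -0.6, "dx": 0.08, "dy": -0.03, "dz": 0.7, "rx": 0, "ry": 0, "rz": 0}, {"fingers": -0.6, "dx": 0, "dy": 0, "dz": 0.63, "rx": 0, "ry": 0, "rz": 0}, {"fingers": 1, "dx": 0, "dy": 0, "dz": 0, "rx": 0, "ry": 0, "rz": 0}, {"fingers": 1, "dx": 0, "dy": 0, "dz": 0, "rx": 0, "ry": 0, "rz": 0}, {"fingers": 1, "dx": 0, "dy": 0, "dz": 0, "rx": 0, "ry": 0, "rz": 0}, {"fingers": 1, "dx": 0, "dy": 0, "dz": 0, "rx": 0, "ry": 0, "rz": 0}, {"fingers": 1, "dx": 0, "dy": 0, "dz": 0, "rx": 0, "ry": 0, "rz": 0}, {"fingers": 1, "dx": 0, "dy": 0, "dz": 0, "rx": 0, "ry": 0, "rz": 0}, {"fingers": 1, "dx": 0, "dy": 0, "dz": 0, "rx": 0, "ry": 0, "rz": 0}]' --force 8

```text
time_s: 25.0
tool_pos: [0.3795, 0.3568, 0.068]
tool_rot: [-180.0, -0.0, 119.9]
force: [-1.0, -0.6, -0.0]
grip_width: 0.0157
```

Run:
```python
from h import *
o=wsnap('w12.png'); print(o['tool_pos'],o['tool_rot'],o['grip_width'],o['force'],o['qpos'])
snap('side','side12.png')
I=cv2.imread('pics/w12.png')[150:290,240:400]
J=cv2.imread('pics/side12.png')[90:190,200:310]
cv2.imwrite('pics/o16.png',np.hstack([cv2.resize(I,(400,350)),cv2.resize(J,(385,350))]))
```

```text
[0.37952267 0.35681406 0.06796171] [-1.79992319e+02 -3.86389878e-03  1.19854163e+02] 0.01567858407122326 [-1.00474284 -0.64133142 -0.04733731] [  9.78549447  18.64378478 -63.56470788 108.15418037  18.48220936
  64.50788753 -30.86194952]
```

View pics/o16.png

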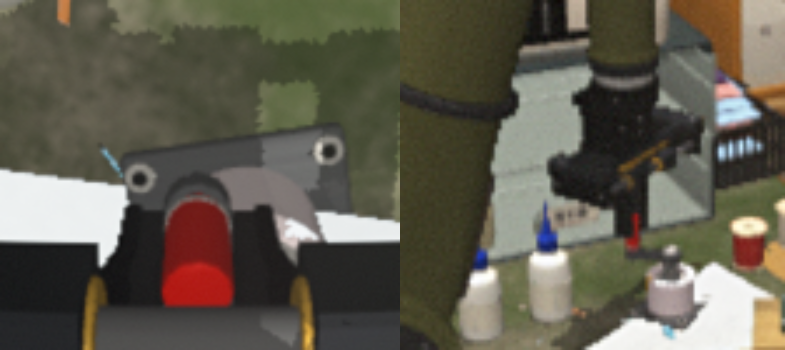

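```bash
cat >> h.py <<'E'
def circ(C,angs,p0,yaw,zs=None,r=.042):
    p=np.array(p0,float); w=[]
    for i,a in enumerate(angs):
        a=np.radians(a); w.append([C[0]+r*np.cos(a),C[1]+r*np.sin(a),p[2] if zs is None else zs[i]])
    rows(p,yaw,w,[yaw]*len(w))
E
python3 - <<'E'
from h import *
circ((.4139,.3327),[152,161,170,179,186,190],(.3795,.3568,.068),119.9)
E
```

```text
dx -0.08 dy -0.15 dz -0.00 rz 0.00
dx -0.13 dy -0.18 dz -0.00 rz 0.00
dx -0.16 dy -0.15 dz -0.00 rz 0.00
dx -0.18 dy -0.13 dz -0.00 rz 0.00
dx -0.15 dy -0.08 dz -0.00 rz 0.00
dx -0.09 dy -0.04 dz -0.00 rz 0.00
```

Request:
carry_out --plan '[{"fingers": 1, "dx": -0.08, "dy": -0.15, "dz": 0, "rx": 0, "ry": 0, "rz": 0}, {"fingers": 1, "dx": -0.13, "dy": -0.18, "dz": 0, "rx": 0, "ry": 0, "rz": 0}, {"fingers": 1, "dx": -0.16, "dy": -0.15, "dz": 0, "rx": 0, "ry": 0, "rz": 0}, {"fingers": 1, "dx": 0, "dy": 0, "dz": 0, "rx": 0, "ry": 0, "rz": 0}]'

```text
time_s: 25.6
tool_pos: [0.3719, 0.338, 0.0676]
tool_rot: [-179.8, 0.1, 119.8]
force: [-2.8, -1.2, 2.8]
grip_width: 0.0159
```

Run:
```python
from h import *
o=wsnap('w13.png'); print(o['tool_pos'],o['tool_rot'],o['grip_width'],o['force'],o['wrist_torque'])
I=cv2.imread('pics/w13.png')[150:290,240:400]
cv2.imwrite('pics/o17.png',cv2.resize(I,(640,560)))
```

```text
[0.37191578 0.33802256 0.06760377] [-1.79837613e+02  1.23104610e-01  1.19794767e+02] 0.015913711016861315 [-2.84458023 -1.19632239  2.83632008] [-0.35525689  0.48493005 -0.02723627]
```

View pics/o17.png

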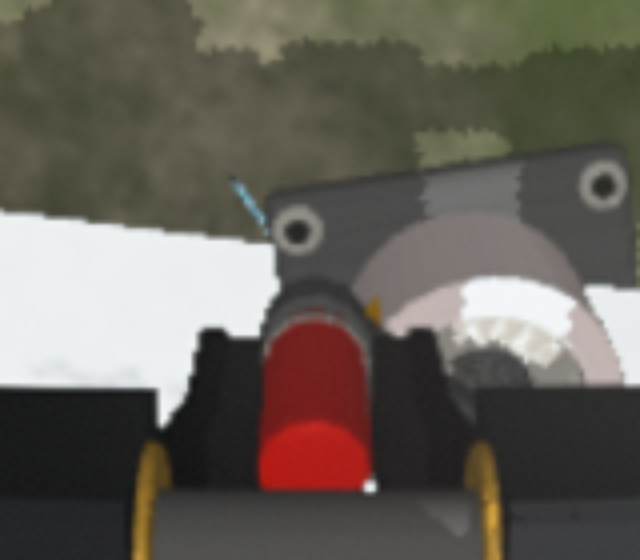

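Run:
```python
from h import *
circ((.4139,.3327),[180,187,192],(.3719,.338,.068),119.8,r=.0425)
```

```text
dx -0.15 dy -0.10 dz -0.00 rz 0.00
dx -0.16 dy -0.08 dz -0.00 rz 0.00
dx -0.12 dy -0.04 dz -0.00 rz 0.00
```

Request:
carry_out --plan '[{"fingers": 1, "dx": -0.15, "dy": -0.1, "dz": 0, "rx": 0, "ry": 0, "rz": 0}, {"fingers": 1, "dx": -0.16, "dy": -0.08, "dz": 0, "rx": 0, "ry": 0, "rz": 0}, {"fingers": 1, "dx": -0.12, "dy": -0.04, "dz": 0, "rx": 0, "ry": 0, "rz": 0}, {"fingers": 1, "dx": 0, "dy": 0, "dz": 0, "rx": 0, "ry": 0, "rz": 0}]'

```text
time_s: 26.15
tool_pos: [0.3727, 0.3241, 0.0672]
tool_rot: [-179.9, 0.1, 119.8]
force: [-2.8, -1.5, -5.5]
grip_width: 0.0155
```

Run:
```python
from h import *
o=wsnap('w14.png'); print(o['tool_pos'],o['tool_rot'],o['grip_width'],o['force'],o['wrist_torque'])
I=cv2.imread('pics/w14.png')[150:290,240:400]
cv2.imwrite('pics/o18.png',cv2.resize(I,(640,560)))
```

```text
[0.37267043 0.32410022 0.06721223] [-1.79852542e+02  5.29132847e-02  1.19807673e+02] 0.015472916874919187 [-2.83025709 -1.50919514 -5.5254859 ] [-0.33267912  0.58781457  0.00185055]
```

View pics/o18.png

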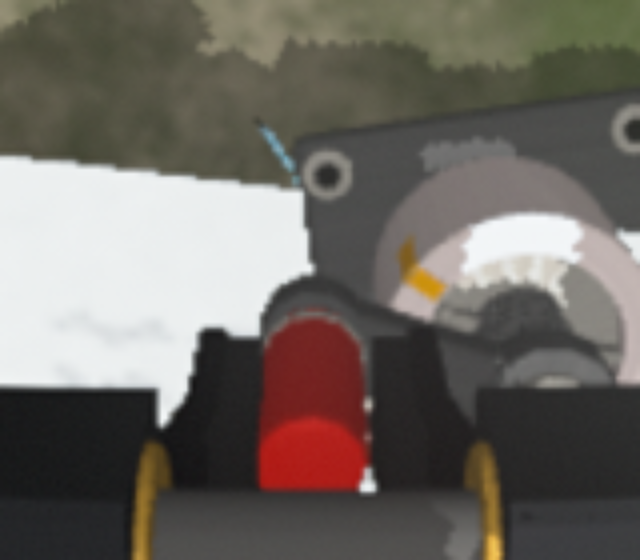

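Request:
carry_out --plan '[{"fingers": 0.3, "dx": 0, "dy": 0, "dz": 0, "rx": 0, "ry": 0, "rz": 0}, {"fingers": 0.3, "dx": 0, "dy": 0, "dz": 0, "rx": 0, "ry": 0, "rz": 0}, {"fingers": 0.3, "dx": 0, "dy": 0, "dz": 0, "rx": 0, "ry": 0, "rz": 0}, {"fingers": 0.3, "dx": 0, "dy": 0, "dz": 0, "rx": 0, "ry": 0, "rz": 0}]'

```text
time_s: 26.7
tool_pos: [0.374, 0.3259, 0.0683]
tool_rot: [179.9, -0.0, 119.8]
force: [0.4, -0.6, -0.3]
grip_width: 0.0299
```

Run:
```python
from h import *
o=wsnap('w15.png'); print(o['tool_pos'],o['tool_rot'],o['grip_width'],o['force'],o['wrist_torque'])
snap('side','side15.png')
I=cv2.imread('pics/w15.png')[150:290,240:400]
J=cv2.imread('pics/side15.png')[90:190,200:310]
cv2.imwrite('pics/o19.png',np.hstack([cv2.resize(I,(400,350)),cv2.resize(J,(385,350))]))
```

```text
[0.37401147 0.32590763 0.06834374] [ 1.79924247e+02 -2.86072430e-03  1.19848155e+02] 0.02989516580883473 [ 0.37137118 -0.61927106 -0.33246821] [ 0.03606539 -0.16583333  0.00323138]
```

View pics/o19.png

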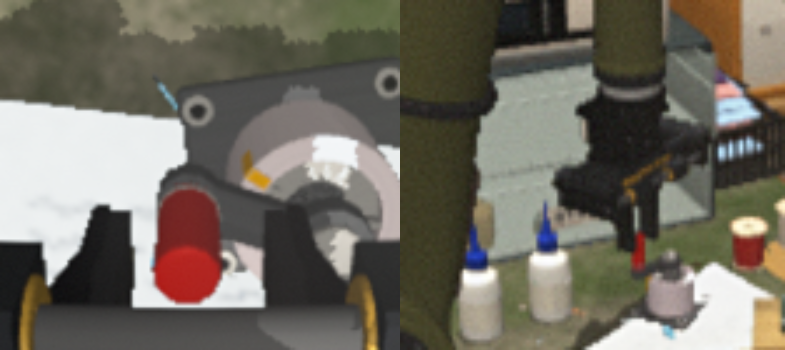

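Run:
```python
from h import *
from scipy.optimize import least_squares
P=np.array([(.3795,.3568),(.3719,.3380),(.3727,.3241)])
s=least_squares(lambda c:np.linalg.norm(P-c,axis=1)-.042,[.414,.333]);print(s.x,s.fun, [np.degrees(np.arctan2(*(p-s.x)[::-1]))%360 for p in P])
f='w15.png'
k=wray(f,240+188/2.5,150+278/2.5,.112); print(k, np.degrees(np.arctan2(*(k[:2]-s.x)[::-1]))%360)
m=wray(f,240+257/2.5,150+177/2.5,.05); print('mark',m,np.degrees(np.arctan2(*(m[:2]-s.x)[::-1]))%360)
```

```text
[0.41372216 0.33258395] [-7.65818949e-05  1.71391882e-04 -1.09730598e-04] [np.float64(144.7162707659633), np.float64(172.62115331558113), np.float64(191.68482601171854)]
[0.37222478 0.32398145 0.112     ] 191.71165471761358
mark [0.38925112 0.33374492 0.05      ] 177.2837847023457
```

Request:
carry_out --plan '[{"fingers": 0.3, "dx": -0.02, "dy": -0.08, "dz": 0.27, "rx": 0, "ry": 0, "rz": 0}, {"fingers": 1, "dx": 0, "dy": 0, "dz": 0, "rx": 0, "ry": 0, "rz": 0}, {"fingers": 1, "dx": 0, "dy": 0, "dz": 0, "rx": 0, "ry": 0, "rz": 0}, {"fingers": 1, "dx": 0, "dy": 0, "dz": 0, "rx": 0, "ry": 0, "rz": 0}, {"fingers": 1, "dx": 0, "dy": 0, "dz": 0, "rx": 0, "ry": 0, "rz": 0}]' --force 12

```text
time_s: 27.42
tool_pos: [0.3719, 0.3239, 0.0599]
tool_rot: [180.0, -0.0, 119.8]
force: [1.2, 1.5, -1.7]
grip_width: 0.0157
```

Run:
```python
from h import *
o=sensors.get_obs(); print(o['tool_pos'],o['tool_rot'],o['grip_width'],o['force'],o['qpos'])
circ((.4137,.3326),[191.7-10*i for i in range(1,37)],(.4137+.042*np.cos(np.radians(191.7)),.3326+.042*np.sin(np.radians(191.7)),.06),119.85)
```

```text
[0.37189974 0.32393999 0.05987198] [ 1.79964506e+02 -7.53761877e-03  1.19848108e+02] 0.01572372222154336 [ 1.20533873  1.51182109 -1.72906975] [ 15.48819587  14.83185859 -65.27277744 112.22744955  15.23473154
  62.26752396 -26.40490636]
dx 0.22 dy 0.10 dz -0.00 rz 0.00
dx 0.20 dy 0.13 dz -0.00 rz 0.00
dx 0.18 dy 0.17 dz -0.00 rz 0.00
dx 0.15 dy 0.20 dz -0.00 rz 0.00
dx 0.11 dy 0.22 dz -0.00 rz 0.00
dx 0.07 dy 0.23 dz -0.00 rz 0.00
dx 0.03 dy 0.24 dz -0.00 rz 0.00
dx -0.01 dy 0.24 dz -0.00 rz 0.00
dx -0.06 dy 0.24 dz -0.00 rz 0.00
dx -0.10 dy 0.22 dz -0.00 rz 0.00
dx -0.13 dy 0.20 dz -0.00 rz 0.00
dx -0.17 dy 0.18 dz -0.00 rz 0.00
dx -0.20 dy 0.15 dz -0.00 rz 0.00
dx -0.22 dy 0.11 dz -0.00 rz 0.00
dx -0.23 dy 0.07 dz -0.00 rz 0.00
dx -0.24 dy 0.03 dz -0.00 rz 0.00
dx -0.24 dy -0.01 dz -0.00 rz 0.00
dx -0.24 dy -0.06 dz -0.00 rz 0.00
dx -0.22 dy -0.10 dz -0.00 rz 0.00
dx -0.20 dy -0.13 dz -0.00 rz 0.00
dx -0.18 dy -0.17 dz -0.00 rz 0.00
dx -0.15 dy -0.20 dz -0.00 rz 0.00
dx -0.11 dy -0.22 dz -0.00 rz 0.00
dx -0.07 dy -0.23 dz -0.00 rz 0.00
dx -0.03 dy -0.24 dz -0.00 rz 0.00
dx 0.01 dy -0.24 dz -0.00 rz 0.00
dx 0.06 dy -0.24 dz -0.00 rz 0.00
dx 0.10 dy -0.22 dz -0.00 rz 0.00
dx 0.13 dy -0.20 dz -0.00 rz 0.00
dx 0.17 dy -0.18 dz -0.00 rz 0.00
dx 0.20 dy -0.15 dz -0.00 rz 0.00
dx 0.22 dy -0.11 dz -0.00 rz 0.00
dx 0.23 dy -0.07 dz -0.00 rz 0.00
dx 0.24 dy -0.03 dz -0.00 rz 0.00
dx 0.24 dy 0.01 dz -0.00 rz 0.00
dx 0.24 dy 0.06 dz -0.00 rz 0.00
```

Request:
carry_out --plan '[{"fingers": 1, "dx": 0.22, "dy": 0.1, "dz": 0.007, "rx": 0, "ry": 0, "rz": 0}, {"fingers": 1, "dx": 0.2, "dy": 0.13, "dz": 0.007, "rx": 0, "ry": 0, "rz": 0}, {"fingers": 1, "dx": 0.18, "dy": 0.17, "dz": 0.007, "rx": 0, "ry": 0, "rz": 0}, {"fingers": 1, "dx": 0.15, "dy": 0.2, "dz": 0.007, "rx": 0, "ry": 0, "rz": 0}, {"fingers": 1, "dx": 0.11, "dy": 0.22, "dz": 0.007, "rx": 0, "ry": 0, "rz": 0}, {"fingers": 1, "dx": 0.07, "dy": 0.23, "dz": 0.007, "rx": 0, "ry": 0, "rz": 0}]'

```text
time_s: 28.18
tool_pos: [0.3852, 0.3634, 0.0582]
tool_rot: [-179.9, 0.0, 119.8]
force: [1.2, -3.9, -0.4]
grip_width: 0.0153
```

Run:
```python
from h import *
o=sensors.get_obs(); print(o['tool_pos'],o['tool_rot'],o['grip_width'],o['force'],o['wrist_torque'],o['qpos'])
p=o['tool_pos'][:2]-[.4137,.3326];print(np.linalg.norm(p),np.degrees(np.arctan2(p[1],p[0]))%360)
```

```text
[0.38523272 0.36341658 0.0582441 ] [-1.79930997e+02  4.04912154e-02  1.19842445e+02] 0.015268252531495077 [ 1.18447002 -3.92334222 -0.44817862] [-0.9636738  -0.40397854 -0.07395204] [  7.78630898  20.72109753 -62.32770957 107.48234598  20.39303834
  64.1222255  -32.33597655]
0.041952920173294495 132.7306667358814
```

Going well. Continue.

Request:
carry_out --plan '[{"fingers": 1, "dx": 0.03, "dy": 0.24, "dz": 0.007, "rx": 0, "ry": 0, "rz": 0}, {"fingers": 1, "dx": -0.01, "dy": 0.24, "dz": 0.007, "rx": 0, "ry": 0, "rz": 0}, {"fingers": 1, "dx": -0.06, "dy": 0.24, "dz": 0.007, "rx": 0, "ry": 0, "rz": 0}, {"fingers": 1, "dx": -0.1, "dy": 0.22, "dz": 0.007, "rx": 0, "ry": 0, "rz": 0}, {"fingers": 1, "dx": -0.13, "dy": 0.2, "dz": 0.007, "rx": 0, "ry": 0, "rz": 0}, {"fingers": 1, "dx": -0.17, "dy": 0.18, "dz": 0.007, "rx": 0, "ry": 0, "rz": 0}]'

```text
time_s: 28.92
tool_pos: [0.4256, 0.3722, 0.0571]
tool_rot: [-179.9, -0.0, 119.9]
force: [-4.7, -3.4, -1.1]
grip_width: 0.0157
```

Run:
```python
from h import *
o=sensors.get_obs(); print(o['tool_pos'],o['tool_rot'],o['grip_width'],o['force'],o['wrist_torque'],o['qpos'])
p=o['tool_pos'][:2]-[.4137,.3326];print(np.linalg.norm(p),np.degrees(np.arctan2(p[1],p[0]))%360)
```

```text
[0.425562   0.37217305 0.05713677] [-1.79944264e+02 -4.99692669e-02  1.19879813e+02] 0.01571823331944373 [-4.73799569 -3.35389738 -1.10619145] [-0.88788325  0.57243843 -0.08209308] [  5.34862058  25.25728453 -59.51261336 102.7378094   23.70226659
  65.78077185 -31.93066508]
0.041312629721949795 73.31392070552343
```

Request:
carry_out --plan '[{"fingers": 1, "dx": -0.2, "dy": 0.14, "dz": 0.007, "rx": 0, "ry": 0, "rz": 0}, {"fingers": 1, "dx": -0.22, "dy": 0.1, "dz": 0.007, "rx": 0, "ry": 0, "rz": 0}, {"fingers": 1, "dx": -0.23, "dy": 0.07, "dz": 0.007, "rx": 0, "ry": 0, "rz": 0}, {"fingers": 1, "dx": -0.24, "dy": 0.03, "dz": 0.007, "rx": 0, "ry": 0, "rz": 0}, {"fingers": 1, "dx": -0.24, "dy": -0.01, "dz": 0.007, "rx": 0, "ry": 0, "rz": 0}, {"fingers": 1, "dx": -0.24, "dy": -0.06, "dz": 0.007, "rx": 0, "ry": 0, "rz": 0}]'

```text
time_s: 29.68
tool_pos: [0.4544, 0.3403, 0.0563]
tool_rot: [179.9, -0.0, 119.8]
force: [-0.4, 0.3, -3.5]
grip_width: 0.0157
```

Run:
```python
from h import *
o=sensors.get_obs(); print(o['tool_pos'],o['tool_rot'],o['grip_width'],o['force'],o['wrist_torque'],o['qpos'])
p=o['tool_pos'][:2]-[.4137,.3326];print(np.linalg.norm(p),np.degrees(np.arctan2(p[1],p[0]))%360)
```

```text
[0.45437719 0.34030111 0.05626923] [ 1.79895818e+02 -1.83075124e-02  1.19844999e+02] 0.015668984201413418 [-0.40807676  0.30139369 -3.51320118] [ 0.28968488 -0.06694009  0.00564737] [  9.21228584  25.2939813  -59.02061807 102.61203127  23.74020267
  65.56660423 -27.62638516]
0.04139976525509552 10.720506381340567
```

Request:
carry_out --plan '[{"fingers": 1, "dx": -0.22, "dy": -0.1, "dz": 0.015, "rx": 0, "ry": 0, "rz": 0}, {"fingers": 1, "dx": -0.2, "dy": -0.13, "dz": 0.015, "rx": 0, "ry": 0, "rz": 0}, {"fingers": 1, "dx": -0.18, "dy": -0.17, "dz": 0.01, "rx": 0, "ry": 0, "rz": 0}, {"fingers": 1, "dx": -0.15, "dy": -0.2, "dz": 0.01, "rx": 0, "ry": 0, "rz": 0}, {"fingers": 1, "dx": -0.11, "dy": -0.22, "dz": 0.01, "rx": 0, "ry": 0, "rz": 0}, {"fingers": 1, "dx": -0.07, "dy": -0.23, "dz": 0.01, "rx": 0, "ry": 0, "rz": 0}]'

```text
time_s: 30.42
tool_pos: [0.4406, 0.2997, 0.0544]
tool_rot: [179.9, 0.1, 119.8]
force: [3.3, -1.1, 3.0]
grip_width: 0.0157
```

Run:
```python
from h import *
o=sensors.get_obs(); print(o['tool_pos'],o['tool_rot'],o['grip_width'],o['force'],o['wrist_torque'],o['qpos'])
p=o['tool_pos'][:2]-[.4137,.3326];print(np.linalg.norm(p),np.degrees(np.arctan2(p[1],p[0]))%360)
```

```text
[0.44061246 0.29969575 0.05435871] [1.79936610e+02 6.65124702e-02 1.19825206e+02] 0.01565346634857161 [ 3.32253706 -1.06155961  3.0099584 ] [-0.18542288 -0.94088627  0.01204505] [ 15.75044705  20.97001191 -61.15677143 107.39242422  20.57324886
  63.6170819  -23.34627826]
0.042508467659623135 309.2798082896432
```

Request:
carry_out --plan '[{"fingers": 1, "dx": -0.03, "dy": -0.24, "dz": 0.007, "rx": 0, "ry": 0, "rz": 0}, {"fingers": 1, "dx": 0.01, "dy": -0.24, "dz": 0.007, "rx": 0, "ry": 0, "rz": 0}, {"fingers": 1, "dx": 0.06, "dy": -0.24, "dz": 0.007, "rx": 0, "ry": 0, "rz": 0}, {"fingers": 1, "dx": 0.1, "dy": -0.22, "dz": 0.007, "rx": 0, "ry": 0, "rz": 0}, {"fingers": 1, "dx": 0.13, "dy": -0.2, "dz": 0.007, "rx": 0, "ry": 0, "rz": 0}, {"fingers": 1, "dx": 0.17, "dy": -0.18, "dz": 0.007, "rx": 0, "ry": 0, "rz": 0}]'

```text
time_s: 31.18
tool_pos: [0.3982, 0.2922, 0.0526]
tool_rot: [-180.0, -0.0, 119.9]
force: [1.4, 0.9, -1.8]
grip_width: 0.0155
```

Run:
```python
from h import *
o=sensors.get_obs(); print(o['tool_pos'],o['tool_rot'],o['grip_width'],o['force'],o['wrist_torque'],o['qpos'])
p=o['tool_pos'][:2]-[.4137,.3326];print(np.linalg.norm(p),np.degrees(np.arctan2(p[1],p[0]))%360)
```

```text
[0.39819359 0.29216805 0.05256346] [-1.79958733e+02 -1.95954079e-03  1.19854425e+02] 0.015502250829678233 [ 1.35699587  0.91475255 -1.84198025] [ 0.16575315 -0.38548369 -0.00082745] [ 19.33102953  15.64927869 -64.51718329 112.4782083   16.04845763
  61.65214781 -22.26890311]
0.04330347895285227 249.0172424132739
```

Request:
carry_out --plan '[{"fingers": 1, "dx": 0.2, "dy": -0.15, "dz": 0.008, "rx": 0, "ry": 0, "rz": 0}, {"fingers": 1, "dx": 0.22, "dy": -0.1, "dz": 0.008, "rx": 0, "ry": 0, "rz": 0}, {"fingers": 1, "dx": 0.23, "dy": -0.06, "dz": 0.008, "rx": 0, "ry": 0, "rz": 0}, {"fingers": 1, "dx": 0.24, "dy": -0.02, "dz": 0.008, "rx": 0, "ry": 0, "rz": 0}, {"fingers": 1, "dx": 0.24, "dy": 0.02, "dz": 0.008, "rx": 0, "ry": 0, "rz": 0}, {"fingers": 1, "dx": 0.24, "dy": 0.06, "dz": 0.008, "rx": 0, "ry": 0, "rz": 0}, {"fingers": 1, "dx": 0, "dy": 0, "dz": 0, "rx": 0, "ry": 0, "rz": 0}, {"fingers": 1, "dx": 0, "dy": 0, "dz": 0, "rx": 0, "ry": 0, "rz": 0}]'

```text
time_s: 32.17
tool_pos: [0.3716, 0.3256, 0.0513]
tool_rot: [180.0, -0.1, 119.9]
force: [0.7, 1.3, 3.0]
grip_width: 0.0155
```

Run:
```python
from h import *
o=wsnap('w20.png'); print(o['tool_pos'],o['tool_rot'],o['grip_width'],o['force'],o['wrist_torque'],o['qpos'])
p=o['tool_pos'][:2]-[.4137,.3326];print(np.linalg.norm(p),np.degrees(np.arctan2(p[1],p[0]))%360)
snap('side','side20.png');snap('scene','scene20.png')
I=cv2.imread('pics/w20.png')[150:290,240:400]
J=cv2.imread('pics/side20.png')[90:240,200:360];K=cv2.imread('pics/scene20.png')[150:340,200:390]
cv2.imwrite('pics/o20.png',np.hstack([cv2.resize(I,(260,250)),cv2.resize(J,(260,250)),cv2.resize(K,(260,250))]))
```

```text
[0.37161273 0.32556922 0.05133577] [ 1.79956827e+02 -1.32915717e-01  1.19894858e+02] 0.015506382285835032 [0.6611111  1.28539144 3.04781509] [ 0.55444107 -0.28678141  0.02394259] [ 15.01394579  15.98579046 -65.20643544 112.60975517  16.40666688
  61.46302975 -27.41151529]
0.04267047962918333 189.4838213311796
```

View pics/o20.png

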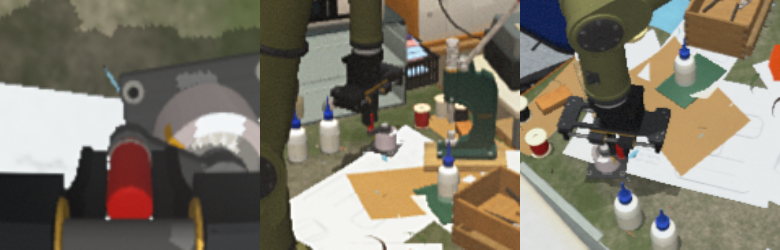

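Run:
```python
from h import *
I=cv2.imread('pics/w20.png').astype(int); m=(I[:,:,2]>150)&(I[:,:,1]<60)&(I[:,:,0]<60)
ys,xs=np.nonzero(m[150:300,240:400]); print(xs.min()+240,xs.max()+240,ys.min()+150,ys.max()+150)
for f in('w12.png','w14.png','w20.png'):
    I=cv2.imread('pics/'+f).astype(int); m=(I[:,:,2]>175)&(I[:,:,1]<60)&(I[:,:,0]<60); ys,xs=np.nonzero(m[150:300,240:400]); print(f,xs.min()+240,xs.max()+240,ys.min()+150,ys.max()+150)
for n,f in (('before','side0.png'),('dropped','side15.png'),('end','side20.png')):
    I=cv2.imread('pics/'+f)[140:190,240:310]; cv2.imwrite('pics/t_%s.png'%n,cv2.resize(I,(260,200),interpolation=cv2.INTER_CUBIC))
cv2.imwrite('pics/o21.png',np.hstack([cv2.imread('pics/t_%s.png'%n) for n in('before','dropped','end')]))
```

```text
306 333 254 271
w12.png 306 330 256 270
w14.png 306 328 255 270
w20.png 307 331 255 270
```

View pics/o21.png

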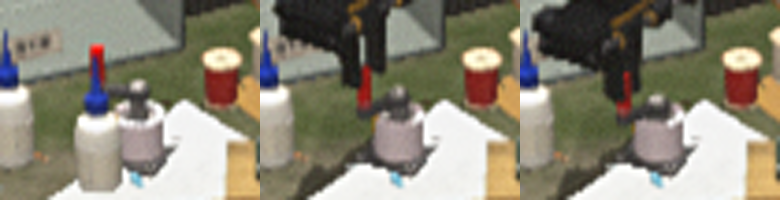

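```bash
python3 -c "
from cell import ticket; print(ticket.sign_off())"
```

```text
the job is handed in; nothing more can be done
None
```

The job is handed in at about 32 s of the 72 s. The checks I could make looked right, but the hand-in gave no verdict.

**What I did**
- **Bottle:** I stood the rightmost glue bottle on the green glass plate and let go. The last pictures show it upright there.
- **Backward turn:** I gripped the knob and turned it backward to an estimated −0.3 rad, where the bolt's weight hung on the hand (−5.5 N). I opened the fingers, and the pictures show the bolt dropped.
- **Forward turn:** I gripped the knob again 8 mm lower with 12 N and carried it one full turn clockwise, lowering about 8 mm. I handed in with the knob still gripped.

**Last checks**
- **Grip:** the fingers were 15.5 mm apart on the 16 mm knob, with outside forces of about 3 N.
- **Angle:** the arm was at 189°, which puts bolt_turn at about 5.9 to 6.1. The yellow mark measured 171° in one picture and 177° in another.
- **Depth:** the knob sat at the same place in the hand as at the first grip, while the hand had gone down 16.7 mm. That gives a bolt depth of about 16 mm.
- **Other things:** the spool, block and tape look unmoved in the pictures. I never picked out the wax tin in them, so I did not check it.

**What disagreed or went differently**
- **Finger length:** in the wrist pictures the fingertips end about 31 mm short of the reported TCP. My first grip therefore closed on the bottle's neck (24 mm) instead of its body. It held, so I carried the bottle that way.
- **Knob height:** I set the grip so that the grasp point is within 25 mm of the knob's centre under either reading, an estimated 14 or 17 mm.
- **Joint 3:** it came within about 3° of its limit on the first approach to the knob. I spent about 8 s on a detour to bring it back, which gained roughly 6 to 12°.

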